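# Hang the bone cradle on the swinging balance hook

### The job

Push the freely swinging arm with the hanging spring balance round to its stop and steady the dangling balance with a light touch on its handle until its hook hangs still there by itself. Then pick up the steel bone cradle by its bar, hang it by its eye on the hook, and lower it slowly until the balance alone carries its weight before you let go, so that the spring never jerks or bounces. Handle the balance gently, and leave the other things on the bench where they are.

Things in the scene. Friction and masses are not known exactly. Their poses are not given: they have to be found in the camera images.
- stand: Fixed bench stand. Origin on the bench plumb under the balance's pivot as it is with the swing arm at its stop; z up, x from there to the column (away from the robot), whose axis is at x = 200 mm (26 mm thick, 514 mm high); base plate 180 mm wide from x = 140 to 300 mm. Nothing of it is under the hook.
- swing_arm (a joint): Turn of the swing arm about the column, in rad: 0 at its stop (the arm then points from the column along the stand's -x, to the robot), growing as the hook goes towards the stand's -y; starts at 0.35 to 0.75. The arm is a rod 16 mm in diameter 475 mm above the bench. It turns almost freely (0.005 N m) and coasts when pushed, and stays where it comes to rest.
- pivot (a point): The balance's hinge pin at the end of the swing arm, 450 mm above the bench, 200 mm from the column's axis. Below it hangs the balance: a thin neck, an aluminium tube 28 mm in diameter that reaches from 35 to 150 mm below the pivot (its black collar of 31 mm is only a look), then a steel rod 6 mm in diameter that ends in the hook.
- handle (a point): Touching place on the balance's handle, a level steel rod 8 mm in diameter that sticks out of the tube's lower end, away from the column, 145 mm below the pivot, to a black 14 mm ball 112 mm from the tube's axis. This point is on the rod's axis 95 mm from the tube's axis. The rod is fixed to the tube: a touch here both turns the arm and steadies the balance.
- balance (a joint): Swing of the dangling balance with its hook about the pivot pin, which points along the arm, in rad: 0 is plumb, positive swings the hook towards the stand's +y (arm at its stop). It hangs plumb at first; once touched it swings, about 0.8 s to and fro, hardly damped, so that it does not come to rest by itself.
- hook (a joint): How far the hook is drawn out of the balance against its spring, in m: 0 empty, growing downwards, 100 N per m, at most 0.07. The cradle's weight is not known beforehand.
- saddle (a point): Middle of the 6 mm hook wire at the hook's lowest point, where the eye is to hang; 230 mm below the pivot when empty and plumb; axes as the stand's with the arm at its stop. The hook opens towards -x (from the column outwards); on the +x side its wire rises to an upright 18 mm to +x, 10 to 42 mm above the saddle, then leads back to the balance's centre line 62 mm above the saddle.
- hook_tip (a point): Centre of the hook's rounded tip (6 mm wire): 19 mm to -x of the saddle and 12 mm higher. An eye held square to the stand's x axis is threaded over the tip by moving it towards the stand's +x until it stands over the saddle, then lowered.
- cradle: Loose steel cradle for weighing bones, under 500 g, standing on the bench. Origin on its underside in the middle, z up, y along its bar. Bar 310 mm long, 12 mm thick (along x), 18 mm high, its centre 95 mm above the underside; at each end (y = +-150 mm) a rectangular stirrup 70 mm wide (x), 104 mm high, 10 mm thick, down to the underside. The same both ways round; the weight is central.
- eye (a point): Centre of the cradle's eye, a ring of 7 mm wire standing on the middle of the bar, in the cradle's y-z plane (its hole looks along the cradle's x): 35 mm inside and 49 mm outside diameter, centre 124 mm above the cradle's underside. Hung on the hook it lies about 14 mm below the saddle.
- bar_left (a point): Place to grasp on the bar's centre line, 100 mm from the eye towards the cradle's +y.
- bar_right (a point): Place to grasp on the bar's centre line, 100 mm from the eye towards the cradle's -y.
- long_bone: Loose long bone, 260 mm long (along its x), up to 60 mm wide, 36 mm high, lying on the bench; origin on its underside in the middle. Leave alone.
- finds_tray: White tray 100 by 75 by 28 mm with two sherds; origin on its underside in the middle. Leave alone.
- jar: Amber jar, 54 mm in diameter, 75 mm high; origin on its underside in the middle. Leave alone.

How it is judged:
On the way, in this order (a step that is already met when the one before it is completed fails the run):
1. the arm is at its stop (within 0.05 rad) and the empty hook hangs still there, touched by nothing: within 0.06 rad of plumb and slower than 0.15 rad/s for 0.8 s (value of joint swing_arm below 0.05 rad and value of joint balance between -0.06 and 0.06 rad and velocity of joint balance between -0.15 and 0.15 rad/s and value of joint hook below 0.004 m and contact force between stand and anything else below 0.05 N), for 0.8 s.
2. the cradle's eye is on the hook and draws the spring out by more than 8 mm (distance between eye and saddle below 0.022 m and value of joint hook above 0.008 m), for 0.2 s.
At the end, for the whole second after the job is handed in: The cradle, let go, hangs by its eye on the hook, the arm within 0.1 rad of its stop: eye within 16 mm (x) and 12 mm (y) of the saddle, 3 to 20 mm below it, spring drawn over 8 mm, cradle over 20 mm above the bench, tilted under 0.2 rad, slower than 0.12 m/s, balance within 0.1 rad of plumb (x of eye in the frame of saddle between -0.016 and 0.016 m and y of eye in the frame of saddle between -0.012 and 0.012 m and z of eye in the frame of saddle between -0.02 and -0.003 m and value of joint hook above 0.008 m and angle between cradle's own z axis and vertical below 0.2 rad and linear speed of cradle below 0.12 m/s and value of joint balance between -0.1 and 0.1 rad and height (world z) of cradle above 0.02 m and value of joint swing_arm below 0.1 rad); the robot touches nothing.
It fails at once if the balance's spring is jerked: the hook moves in or out faster than 0.10 m/s (velocity of joint hook above 0.1 m/s or velocity of joint hook below -0.1 m/s).
It fails at once if the balance, its hook or stand is pushed or pulled with more than 15 N (contact force between stand and anything else above 15 N).
It fails at once if the bone, the tray or the jar is moved by more than 20 mm (distance of any of long_bone, finds_tray, jar from where it was at the start of the episode above 0.02 m).
It also fails if it takes over 72 s, if anything falls off the work surface, if the arm or the gripper's body presses on something with over 40 N, if the wrist force passes 120 N, or if a joint passes its speed limit or range.

### The arm

A 7-joint arm with a two-finger parallel gripper is mounted at the origin on the work surface. World frame = base frame: x ahead of the robot, y to its left, z up, the work surface at z = 0. Lengths are in m, angles in rad, forces in N, time in s.
With the tool pointing down it reaches from about 0.425 to 0.925 m from the base axis. Payload 6.8 kg.
Tool frame: the origin (TCP) lies at the very end of the fingers, on their centre line; the grasp point (between the pads) lies 19 mm behind it; z points along the fingers, y is the line along which they close (so a half turn about z gives the same grasp; the last joint's range is limited). The gripper opens to 85 mm and grips with 20 to 120 N. Pads are 22 mm wide; open, the fingers measure 114 mm over their backs; the gripper's body (76 mm by 85 mm) begins 54 mm behind the grasp point. The pads swing forward as they close: fully open they stand 13 mm farther back than shut.
Start: joints at [-1.382, 0.477, 0.022, 1.555, -0.011, 1.109, -0.083], TCP at [0.197, 0.646, 0.231] pointing down, gripper open.
Joint ranges: [-2.96, 2.96], [-0.34, 2.1], [-1.41, 1.46], [0.24, 2.44], [-1.37, 4.51], [0.17, 1.92], [-2.96, 2.96]. Speed limits (rad/s): [2.39, 2.39, 3.14, 3.14, 3.14, 3.14, 3.14].

### API

Orientations are given as [roll, pitch, yaw] about the fixed x, y, z axes, in that order (R = Rz(yaw) Ry(pitch) Rx(roll)).
In Python, from rig import robot, get_image, workorder gives the robot as it stands. The module is installed in compiled form; this text tells all that it offers.
- The arm moves only by the tool drive_tool, never from a script. Its argument "commands" is a list of rows, each an object of numbers: "x", "y", "z": the shift along the tool's x, y, z scaled (see below); "rx", "ry", "rz": the turn, a rotation vector about the tool's x, y, z scaled (see below); "claw": the opening, from 0 (shut) to 1 (fully open). A call has 1 to 20 rows; each row shifts and turns the commanded pose from where the row before left it, along the tool's axes as they then stand; what a row does not reach is not made up. The controller multiplies each number of a shift by 25 cm and each number of a turn by 120 degrees. A row lasts 1/10 s, in which the tool goes at most 50 mm and 8.59 degrees, less where a joint would pass 70% of its speed; a pose out of reach is approached as far as the arm can. A call with a number of a shift or a turn outside -1 to 1 is refused whole. A call with a gripper value outside its range is refused whole. The fingers move at their own pace and stop on an object; the grip force is fixed at half the most. Time passes only in rows, so rows that do not move let the fingers close. It gives the time, the measured TCP pose, the force, the opening and the grip force at its end, in the units of the state.
- robot.get_state(): the state, without advancing time (a new reading comes with each control period).
- get_image(name): name is "scene" or "top" or "wrist"; returns a dict with "pixels" (480x640x3 uint8, red, green, blue), "K" (3x3 intrinsics, pixels), "dist" ([k1, k2, p1, p2, k3] as OpenCV has them; the pictures are not rectified), "extrinsics" (4x4, takes a point from camera to world coordinates); the wrist camera has in their place "T_tool_cam" (4x4, takes a point from camera to tool coordinates, whose origin is the TCP and whose axes are the flange's). Camera axes: x right, y up, looking along -z (the intrinsics and any distortion apply to the point x, -y, -z); pixel columns grow to the right and rows downward; lengths in m; the calibration is good to about 2 mm. A picture is of the moment at which its call begins: read the wrist's pose just before it. There is no depth.
- workorder.finish_job(): hands the job in; it is judged then, once.
The state is a dict: "clock": time; "q": joint angles; "joint_vel": joint speeds; "tau": joint torques, N m; "position": TCP position; "tool_rot": TCP orientation; "wrist_force": force on the tool from outside, world axes, zero at the start; "torque": the same for the moment, N m; "opening": finger opening in m; "grasp_force": force on a finger pad.
Only numpy, scipy, OpenCV 4.12 (cv2) and the standard library are available. Lean on these libraries where they do the work, as an engineer would, in place of code of your own. Each camera call takes 0.05 s, during which the arm holds its last target. There are 200 camera calls.

## Working session

There is one attempt and no reset: what is moved stays moved. The work goes in short steps, Python scripts to look and compute and a tool call to move; the robot and the scene stay as the last step left them, time stands still between calls to the robot, and variables do not carry over. Pictures are saved under pics/ and viewed, at most 10 in all, crops included, and the job is handed in when it is done.

Besides the shell and the picture viewer there is one more tool, called by a JSON object that holds its "op" and its "data". drive_tool: Moves the arm, as the interface text tells. Shifts and turns lie within -1 to 1; 1 stands for 25 cm of shift or 120 degrees of turn. Its arguments: {"type":"object","properties":{"commands":{"type":"array"}},"required":["commands"]}

```bash
mkdir -p pics; cat > h.py <<'E'
import numpy as np, cv2
from rig import robot, get_image, workorder
from scipy.spatial.transform import Rotation as R
def ray(im,u,v,E=None):
    E=im["extrinsics"] if E is None else E
    E=np.array(E); p=cv2.undistortPoints(np.array([[[u,v]]],float),np.array(im["K"]),np.array(im["dist"]))[0,0]
    d=E[:3,:3]@np.array([p[0],-p[1],-1.]); return E[:3,3],d/np.linalg.norm(d)
def onz(im,u,v,z,E=None):
    o,d=ray(im,u,v,E); return o+d*(z-o[2])/d[2]
def proj(im,P,E=None):
    E=np.array(im["extrinsics"] if E is None else E); c=(np.atleast_2d(P)-E[:3,3])@E[:3,:3]
    c=c*[1,-1,-1]; return cv2.projectPoints(c,np.zeros(3),np.zeros(3),np.array(im["K"]),np.array(im["dist"]))[0][:,0]
def wristE(im,s):
    T=np.eye(4);T[:3,:3]=R.from_euler('xyz',s["tool_rot"]).as_matrix();T[:3,3]=s["position"]; return T@np.array(im["T_tool_cam"])
def save(im,n): cv2.imwrite(f"pics/{n}.png",im["pixels"][:,:,::-1])
def tri(a,b):
    (o1,d1),(o2,d2)=a,b; t=np.linalg.lstsq(np.c_[d1,-d2],o2-o1,rcond=None)[0]; p,q=o1+t[0]*d1,o2+t[1]*d2; return (p+q)/2,np.linalg.norm(p-q)
E
python3 - <<'E'
from h import *
np.set_printoptions(precision=4,suppress=True)
s=robot.get_state();print(s)
for n in("scene","top"):
    im=get_image(n);save(im,n+"0");print(n,im["K"],im["dist"],im["extrinsics"])
E
```

```text
{'clock': 0.0, 'q': array([-1.3821,  0.4778,  0.0224,  1.5565, -0.0115,  1.1093, -0.0831]), 'joint_vel': array([-0.002 , -0.0011,  0.0003,  0.0007,  0.0003, -0.    ,  0.0006]), 'tau': array([ -0.0005, -59.6442,   1.6078, -28.1197,   0.0125,   0.0093,
        -0.    ]), 'position': array([0.1972, 0.6449, 0.2303]), 'tool_rot': array([-3.1398,  0.0001,  2.8448]), 'wrist_force': array([-0.0951, -0.5828,  0.118 ]), 'torque': array([-0.022 , -0.0137,  0.0506]), 'grasp_force': 0.0, 'opening': 0.08533065788654515}
scene [[501.511    0.     313.035 ]
 [  0.     501.511  239.6329]
 [  0.       0.       1.    ]] [0.0416 0.     0.     0.     0.    ] [[-0.8516 -0.3586  0.3823  1.037 ]
 [ 0.5241 -0.583   0.6208  0.7447]
 [ 0.0003  0.729   0.6845  1.0886]
 [ 0.      0.      0.      1.    ]]
top [[437.3125   0.     317.5859]
 [  0.     437.3125 240.0776]
 [  0.       0.       1.    ]] [0.0031 0.     0.     0.     0.    ] [[-0.0006  0.9979 -0.0654  0.5002]
 [-0.9998  0.0006  0.0191  0.0201]
 [ 0.0191  0.0654  0.9977  1.3882]
 [ 0.      0.      0.      1.    ]]
```

View pics/scene0.png

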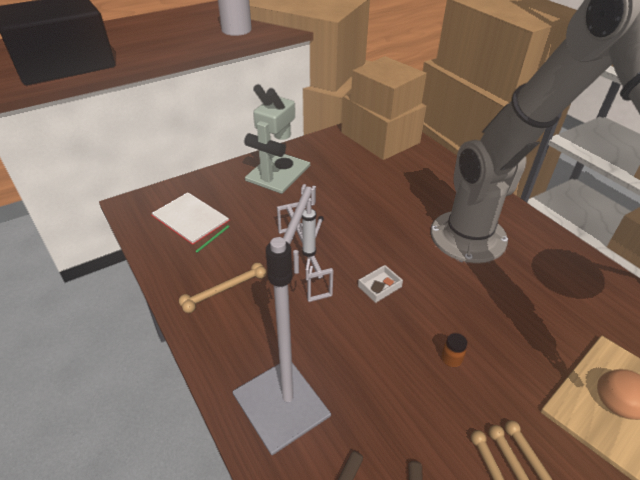

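View pics/top0.png

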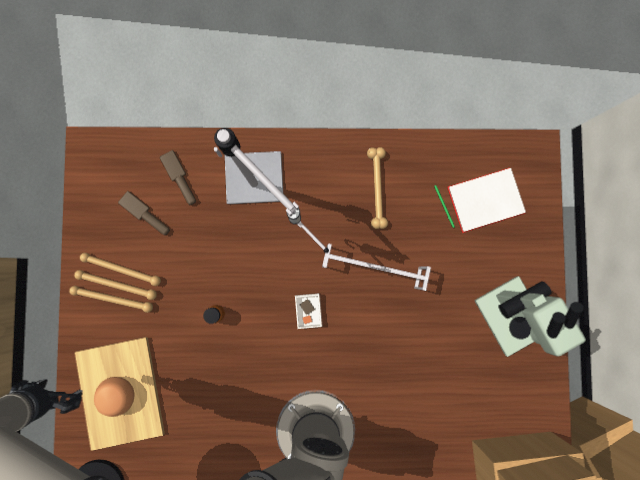

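The scene view shows the column at about (285,330), the balance around (310,230) and the cradle behind it. In the top view the column top is at about (226,138), the pivot at (294,212), the handle ball at (327,250), and the cradle bar runs from (328,255) to (422,278). I'll zoom in for exact pixels.

```bash
python3 - <<'E'
from h import *
np.set_printoptions(precision=4,suppress=True)
t=cv2.imread("pics/top0.png")
hsv=cv2.cvtColor(t,cv2.COLOR_BGR2HSV)
m=((hsv[...,1]<45)&(hsv[...,2]>90)).astype(np.uint8); m[:125]=0;m[300:]=0;m[:,:200]=0;m[:,435:]=0
cs,_=cv2.findContours(m,cv2.RETR_EXTERNAL,cv2.CHAIN_APPROX_NONE)
for c in cs:
    if cv2.contourArea(c)>30: print(cv2.contourArea(c),cv2.boundingRect(c),cv2.minAreaRect(c))
a=cv2.resize(t[110:310,200:440],None,fx=3.3,fy=3.0,interpolation=cv2.INTER_CUBIC)
a=cv2.resize(t[120:300,200:440],(800,600),interpolation=cv2.INTER_CUBIC);cv2.imwrite("pics/ctop.png",a)
s=cv2.imread("pics/scene0.png")[170:320,240:440];cv2.imwrite("pics/cscene.png",cv2.resize(s,(800,600),interpolation=cv2.INTER_CUBIC))
E
```

```text
103.0 (295, 293, 25, 7) ((307.0, 296.0), (24.0, 6.0), 0.0)
627.0 (322, 244, 109, 47) ((376.1173400878906, 266.6419982910156), (106.35321044921875, 24.061769485473633), 12.952765464782715)
2864.0 (225, 145, 100, 105) ((280.0328063964844, 189.95321655273438), (129.46697998046875, 69.36468505859375), 25.60218620300293)
119.5 (217, 129, 13, 13) ((223.0, 135.0), (12.0, 12.0), 90.0)
514.0 (200, 125, 235, 4) ((317.0, 126.5), (3.0, 234.0), 90.0)
```

View pics/ctop.png

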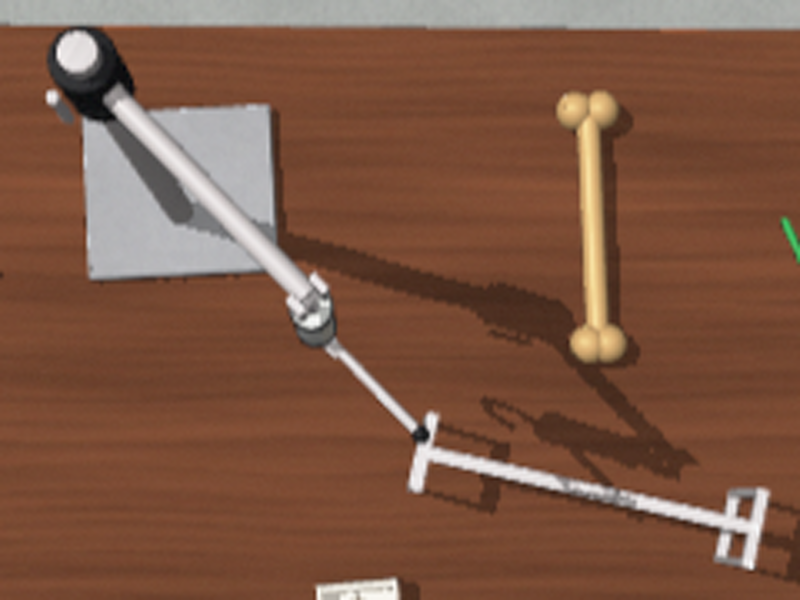

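View pics/cscene.png

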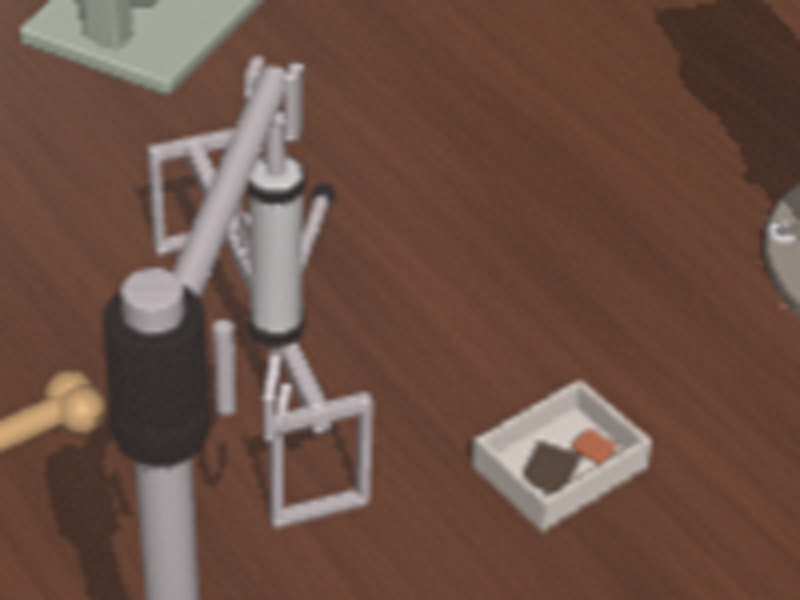

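The crops give these top-view pixels: column top (223.1,135.6), ball (326.3,250.2), plate corners (227,203.7), (282.5,201) and (281,151.5), and stirrup tops (326.9,255.6) and (426.8,278.4). In the scene view the ball is at (321,218.2).

```bash
python3 - <<'E'
from h import *
np.set_printoptions(precision=4,suppress=True)
t=get_image("top");s=get_image("scene")
C=onz(t,223.1,135.6,.514);B=onz(t,326.3,250.2,.305)
print("col",C,"ball",B,"dist(.312)",np.linalg.norm((B-C)[:2]),"tri",tri(ray(t,326.3,250.2),ray(s,321,218.2)))
print("col scene",onz(s,240+153/4,170+288/4,.514))
P=[onz(t,u,v,.01) for u,v in((227,203.7),(282.5,201),(281,151.5))]
print(np.array(P),np.linalg.norm(P[0]-P[1]),np.linalg.norm(P[1]-P[2]))
e=P[0]-P[1];yaw=np.arctan2(-e[0],e[1]);e2=P[2]-P[1];yaw2=np.arctan2(e2[1],e2[0]);print("yaw",yaw,yaw2)
d=(B-C)[:2];print("arm dir",np.arctan2(d[1],d[0]))
L=onz(t,326.9,255.6,.104);Rr=onz(t,426.8,278.4,.104);print("cradle",L,Rr,(L+Rr)/2,np.linalg.norm(L-Rr),np.arctan2(-(L-Rr)[0],(L-Rr)[1]))
print("cradle scene",onz(s,240+322/4,170+408/4,.104))
E
```

```text
col [0.7696 0.1947 0.514 ] ball [ 0.5461 -0.0222  0.305 ] dist(.312) 0.311500495490409 tri (array([ 0.5448, -0.0213,  0.3045]), np.float64(0.00328755143478506))
col scene [0.7684 0.1982 0.514 ]
[[0.7057 0.2802 0.01  ]
 [0.7148 0.105  0.01  ]
 [0.8742 0.1105 0.01  ]] 0.17549803835922492 0.15953572086574272
yaw 0.05150095842138946 0.03454850853231617
arm dir -2.370986903836428
cradle [ 0.5388 -0.0318  0.104 ] [ 0.4717 -0.3256  0.104 ] [ 0.5052 -0.1787  0.104 ] 0.30129524639923755 -0.22434776869226983
cradle scene [ 0.5365 -0.0297  0.104 ]
```

Measurements agree: ball to column is 311.5 mm (312 expected), the swing is about 0.73 rad and the stand yaw about 0.043. At its stop the handle point will be at (.474,.183) and the saddle at (.569,.187,.22). Next I'll rise, turn, and go above the handle.

{"op": "drive_tool", "data": {"commands": [{"z": -0.085,"rz": -0.064,"claw": 0.5},{"z": -0.085,"rz": -0.064,"claw": 0.5},{"z": -0.085,"rz": -0.064,"claw": 0.5},{"z": -0.085,"rz": -0.064,"claw": 0.5},{"z": -0.085,"rz": -0.064,"claw": 0.5},{"z": -0.085,"rz": -0.064,"claw": 0.5},{"z": -0.085,"rz": -0.064,"claw": 0.5},{"z": -0.085,"rz": -0.064,"claw": 0.5},{"x": 0.044,"y": -0.16,"claw": 0.5},{"x": 0.044,"y": -0.16,"claw": 0.5},{"x": 0.044,"y": -0.16,"claw": 0.5},{"x": 0.044,"y": -0.16,"claw": 0.5},{"x": 0.044,"y": -0.16,"claw": 0.5},{"x": 0.044,"y": -0.16,"claw": 0.5},{"x": 0.044,"y": -0.16,"claw": 0.5},{"x": 0.044,"y": -0.16,"claw": 0.5},{"x": 0.044,"y": -0.16,"claw": 0.5},{"claw": 0.5}]}}

```text
validation failed for argument at $.co...
```

{"op": "drive_tool", "data": {"commands": [{"x": 0,"y": 0,"z": -0.085,"rx": 0,"ry": 0,"rz": -0.064,"claw": 0.5}]}}

```text
clock: 0.3
position: [0.1967, 0.6435, 0.2492]
tool_rot: [-3.135, -0.0, 2.981]
wrist_force: [0.3, 0.4, -0.2]
opening: 0.0733
grasp_force: 0.0
```

{"op": "drive_tool", "data": {"commands": [{"x": 0,"y": 0,"z": -0.085,"rx": 0,"ry": 0,"rz": -0.064,"claw": 0.5},{"x": 0,"y": 0,"z": -0.085,"rx": 0,"ry": 0,"rz": -0.064,"claw": 0.5},{"x": 0,"y": 0,"z": -0.085,"rx": 0,"ry": 0,"rz": -0.064,"claw": 0.5},{"x": 0,"y": 0,"z": -0.085,"rx": 0,"ry": 0,"rz": -0.064,"claw": 0.5},{"x": 0,"y": 0,"z": -0.085,"rx": 0,"ry": 0,"rz": -0.064,"claw": 0.5},{"x": 0,"y": 0,"z": -0.085,"rx": 0,"ry": 0,"rz": -0.064,"claw": 0.5},{"x": 0,"y": 0,"z": -0.085,"rx": 0,"ry": 0,"rz": -0.064,"claw": 0.5},{"x": 0.044,"y": -0.16,"z": 0,"rx": 0,"ry": 0,"rz": 0,"claw": 0.5},{"x": 0.044,"y": -0.16,"z": 0,"rx": 0,"ry": 0,"rz": 0,"claw": 0.5},{"x": 0.044,"y": -0.16,"z": 0,"rx": 0,"ry": 0,"rz": 0,"claw": 0.5},{"x": 0.044,"y": -0.16,"z": 0,"rx": 0,"ry": 0,"rz": 0,"claw": 0.5},{"x": 0.044,"y": -0.16,"z": 0,"rx": 0,"ry": 0,"rz": 0,"claw": 0.5},{"x": 0.044,"y": -0.16,"z": 0,"rx": 0,"ry": 0,"rz": 0,"claw": 0.5},{"x": 0.044,"y": -0.16,"z": 0,"rx": 0,"ry": 0,"rz": 0,"claw": 0.5},{"x": 0.044,"y": -0.16,"z": 0,"rx": 0,"ry": 0,"rz": 0,"claw": 0.5},{"x": 0.044,"y": -0.16,"z": 0,"rx": 0,"ry": 0,"rz": 0,"claw": 0.5},{"x": 0.044,"y": -0.16,"z": 0,"rx": 0,"ry": 0,"rz": 0,"claw": 0.5},{"x": 0,"y": 0,"z": 0,"rx": 0,"ry": 0,"rz": 0,"claw": 0.5},{"x": 0,"y": 0,"z": 0,"rx": 0,"ry": 0,"rz": 0,"claw": 0.5}]}}

```text
clock: 2.2
position: [0.3992, 0.282, 0.4014]
tool_rot: [3.141, 0.0, -2.369]
wrist_force: [-0.3, 0.9, -0.1]
opening: 0.0427
grasp_force: 0.0
```

{"op": "drive_tool", "data": {"commands": [{"x": 0.045,"y": -0.16,"z": 0,"rx": 0,"ry": 0,"rz": 0,"claw": 0.5},{"x": 0.045,"y": -0.16,"z": 0,"rx": 0,"ry": 0,"rz": 0,"claw": 0.5},{"x": 0.045,"y": -0.16,"z": 0,"rx": 0,"ry": 0,"rz": 0,"claw": 0.5},{"x": 0.045,"y": -0.16,"z": 0,"rx": 0,"ry": 0,"rz": 0,"claw": 0.5},{"x": 0.045,"y": -0.16,"z": 0,"rx": 0,"ry": 0,"rz": 0,"claw": 0.5},{"x": 0.045,"y": -0.16,"z": 0,"rx": 0,"ry": 0,"rz": 0,"claw": 0.5},{"x": 0.045,"y": -0.16,"z": 0,"rx": 0,"ry": 0,"rz": 0,"claw": 0.5},{"x": 0.045,"y": -0.16,"z": 0,"rx": 0,"ry": 0,"rz": 0,"claw": 0.5},{"x": 0,"y": 0,"z": 0,"rx": 0,"ry": 0,"rz": 0,"claw": 0.5}]}}

```text
clock: 3.1
position: [0.5601, -0.0132, 0.4009]
tool_rot: [-3.139, -0.002, -2.372]
wrist_force: [-0.1, -0.6, -0.2]
opening: 0.0426
grasp_force: 0.0
```

```bash
python3 - <<'E'
from h import *
np.set_printoptions(precision=4,suppress=True)
s=robot.get_state();im=get_image("wrist");save(im,"w1");print(s["position"],im["T_tool_cam"],im["K"])
E
```

```text
[ 0.5601 -0.0132  0.4009] [[ 0.0012  0.9634  0.2682  0.0676]
 [ 1.     -0.0012  0.     -0.0006]
 [ 0.0004  0.2682 -0.9634 -0.1429]
 [ 0.      0.      0.      1.    ]] [[392.5753   0.     322.4933]
 [  0.     392.5753 238.8422]
 [  0.       0.       1.    ]]
```

View pics/w1.png

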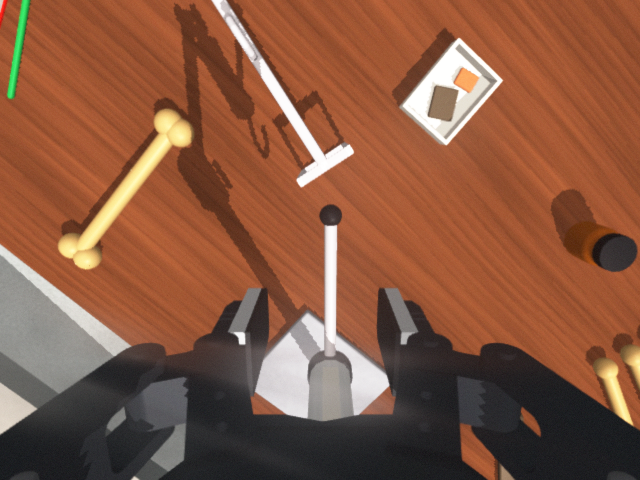

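The handle lies nearly centred between the fingers, with the ball at (331,215) and the rod vertical in the picture, about 5 mm towards tool +y. I'll descend and straddle it.

{"op": "drive_tool", "data": {"commands": [{"x": 0,"y": 0.009,"z": 0.08,"rx": 0,"ry": 0,"rz": 0,"claw": 0.5},{"x": 0,"y": 0.009,"z": 0.08,"rx": 0,"ry": 0,"rz": 0,"claw": 0.5},{"x": 0,"y": 0,"z": 0.08,"rx": 0,"ry": 0,"rz": 0,"claw": 0.5},{"x": 0,"y": 0,"z": 0.08,"rx": 0,"ry": 0,"rz": 0,"claw": 0.5},{"x": 0,"y": 0,"z": 0.08,"rx": 0,"ry": 0,"rz": 0,"claw": 0.5},{"x": 0,"y": 0,"z": 0.04,"rx": 0,"ry": 0,"rz": 0,"claw": 0.3},{"x": 0,"y": 0,"z": 0,"rx": 0,"ry": 0,"rz": 0,"claw": 0.3},{"x": 0,"y": 0,"z": 0,"rx": 0,"ry": 0,"rz": 0,"claw": 0.3}]}}

```text
clock: 3.95
position: [0.5558, -0.0044, 0.2919]
tool_rot: [-3.141, 0.001, -2.365]
wrist_force: [0.1, 0.4, 0.4]
opening: 0.0257
grasp_force: 0.0
```

```bash
python3 - <<'E'
from h import *
np.set_printoptions(precision=4,suppress=True)
s=robot.get_state();im=get_image("wrist");save(im,"w2");E=wristE(im,s)
print(s["position"],s["opening"])
p=im["pixels"].astype(int); 
for v in (260,300,340):
    r=p[v,200:460]; print(v,"".join('#' if x.min()>150 else ('.' if x.max()>60 else 'o') for x in r[::2]))
print(proj(im,[s["position"]],E))
E
```

```text
[ 0.5558 -0.0044  0.2919] 0.02574930303971032
260 ................................................oooooooooooooo....................................................................
300 .............................oooo...........o.....###########..................ooo........oooo....................................
340 ...............ooooo........o......###............###########...................o.o...##.oooooooooooooooooooo....................o
[[324.0264 306.2593]]
```

The rod is inside the gap, about 4 mm from the pushing finger. I'll push along the arc.

{"op": "drive_tool", "data": {"commands": [{"x": 0,"y": 0.004,"z": 0,"rx": 0,"ry": 0,"rz": 0.0016,"claw": 0.3},{"x": 0,"y": 0.004,"z": 0,"rx": 0,"ry": 0,"rz": 0.0016,"claw": 0.3},{"x": 0,"y": 0.006,"z": 0,"rx": 0,"ry": 0,"rz": 0.0025,"claw": 0.3},{"x": 0,"y": 0.006,"z": 0,"rx": 0,"ry": 0,"rz": 0.0025,"claw": 0.3},{"x": 0,"y": 0.008,"z": 0,"rx": 0,"ry": 0,"rz": 0.0033,"claw": 0.3},{"x": 0,"y": 0.01,"z": 0,"rx": 0,"ry": 0,"rz": 0.0041,"claw": 0.3},{"x": 0,"y": 0.012,"z": 0,"rx": 0,"ry": 0,"rz": 0.0049,"claw": 0.3},{"x": 0,"y": 0.014,"z": 0,"rx": 0,"ry": 0,"rz": 0.0057,"claw": 0.3},{"x": 0,"y": 0.016,"z": 0,"rx": 0,"ry": 0,"rz": 0.0065,"claw": 0.3},{"x": 0,"y": 0.016,"z": 0,"rx": 0,"ry": 0,"rz": 0.0065,"claw": 0.3},{"x": 0,"y": 0.016,"z": 0,"rx": 0,"ry": 0,"rz": 0.0065,"claw": 0.3},{"x": 0,"y": 0.016,"z": 0,"rx": 0,"ry": 0,"rz": 0.0065,"claw": 0.3},{"x": 0,"y": 0.016,"z": 0,"rx": 0,"ry": 0,"rz": 0.0065,"claw": 0.3},{"x": 0,"y": 0.016,"z": 0,"rx": 0,"ry": 0,"rz": 0.0065,"claw": 0.3},{"x": 0,"y": 0.016,"z": 0,"rx": 0,"ry": 0,"rz": 0.0065,"claw": 0.3},{"x": 0,"y": 0.016,"z": 0,"rx": 0,"ry": 0,"rz": 0.0065,"claw": 0.3},{"x": 0,"y": 0.016,"z": 0,"rx": 0,"ry": 0,"rz": 0.0065,"claw": 0.3},{"x": 0,"y": 0.016,"z": 0,"rx": 0,"ry": 0,"rz": 0.0065,"claw": 0.3},{"x": 0,"y": 0.016,"z": 0,"rx": 0,"ry": 0,"rz": 0.0065,"claw": 0.3},{"x": 0,"y": 0.016,"z": 0,"rx": 0,"ry": 0,"rz": 0.0065,"claw": 0.3}]}}

```text
clock: 6.0
position: [0.5156, 0.0448, 0.2913]
tool_rot: [3.142, 0.0, -2.585]
wrist_force: [-0.7, -0.3, 0.2]
opening: 0.0256
grasp_force: 0.0
```

```bash
cat > chk.py <<'E'
from h import *
import sys
s=robot.get_state();im=get_image("wrist");E=wristE(im,s);C=np.array([.769,.196])
p=im["pixels"].astype(int)
d=s["position"][:2]-C;print("t",s["clock"],s["position"],"r",np.linalg.norm(d),"ang",np.arctan2(d[1],d[0]),"rot",s["tool_rot"],"F",s["wrist_force"])
for v in (280,300):
    r=p[v,230:420]; print(v,"".join('#' if (x.min()>140 and x.max()-x.min()<40) else ('.' if x.max()>60 else 'o') for x in r[::2]))
if len(sys.argv)>1: save(im,sys.argv[1])
E
python3 chk.py
```

```text
t 6.0 [0.51555035 0.04483521 0.2913099 ] r 0.29510594479080476 ang -2.603802836404901 rot [ 3.14155925e+00  4.25721163e-05 -2.58548795e+00] F [-0.65183128 -0.28441906  0.20550611]
280 .........................ooooooooo..ooooooo....................................................
300 ..............oooo.........o.###########........................ooo........ooooo...............
```

{"op": "drive_tool", "data": {"commands": [{"x": 0,"y": 0.016,"z": 0,"rx": 0,"ry": 0,"rz": 0.0065,"claw": 0.3},{"x": 0,"y": 0.016,"z": 0,"rx": 0,"ry": 0,"rz": 0.0065,"claw": 0.3},{"x": 0,"y": 0.016,"z": 0,"rx": 0,"ry": 0,"rz": 0.0065,"claw": 0.3},{"x": 0,"y": 0.016,"z": 0,"rx": 0,"ry": 0,"rz": 0.0065,"claw": 0.3},{"x": 0,"y": 0.016,"z": 0,"rx": 0,"ry": 0,"rz": 0.0065,"claw": 0.3},{"x": 0,"y": 0.016,"z": 0,"rx": 0,"ry": 0,"rz": 0.0065,"claw": 0.3},{"x": 0,"y": 0.016,"z": 0,"rx": 0,"ry": 0,"rz": 0.0065,"claw": 0.3},{"x": 0,"y": 0.016,"z": 0,"rx": 0,"ry": 0,"rz": 0.0065,"claw": 0.3},{"x": 0,"y": 0.016,"z": 0,"rx": 0,"ry": 0,"rz": 0.0065,"claw": 0.3},{"x": 0,"y": 0.016,"z": 0,"rx": 0,"ry": 0,"rz": 0.0065,"claw": 0.3},{"x": 0,"y": 0.016,"z": 0,"rx": 0,"ry": 0,"rz": 0.0065,"claw": 0.3},{"x": 0,"y": 0.016,"z": 0,"rx": 0,"ry": 0,"rz": 0.0065,"claw": 0.3},{"x": 0,"y": 0.016,"z": 0,"rx": 0,"ry": 0,"rz": 0.0065,"claw": 0.3},{"x": 0,"y": 0.016,"z": 0,"rx": 0,"ry": 0,"rz": 0.0065,"claw": 0.3},{"x": 0,"y": 0.016,"z": 0,"rx": 0,"ry": 0,"rz": 0.0065,"claw": 0.3},{"x": 0,"y": 0.016,"z": 0,"rx": 0,"ry": 0,"rz": 0.0065,"claw": 0.3},{"x": 0,"y": 0.016,"z": 0,"rx": 0,"ry": 0,"rz": 0.0065,"claw": 0.3},{"x": 0,"y": 0.016,"z": 0,"rx": 0,"ry": 0,"rz": 0.0065,"claw": 0.3},{"x": 0,"y": 0.016,"z": 0,"rx": 0,"ry": 0,"rz": 0.0065,"claw": 0.3},{"x": 0,"y": 0.016,"z": 0,"rx": 0,"ry": 0,"rz": 0.0065,"claw": 0.3}]}}

```text
clock: 8.05
position: [0.4825, 0.1174, 0.2913]
tool_rot: [3.142, -0.0, -2.858]
wrist_force: [-0.0, 0.7, 0.0]
opening: 0.0259
grasp_force: 0.0
```

```bash
python3 chk.py
```

```text
t 8.05 [0.48250533 0.11741144 0.29127786] r 0.2970780339869566 ang -2.873867385918289 rot [ 3.14158169e+00 -8.52382513e-05 -2.85776212e+00] F [-0.03319109  0.69981828  0.02584862]
280 ...........................oooooooooooooooooo..................................................
300 ..............oooo.........ooooooooooooooo.....................oooo........oooo................
```

{"op": "drive_tool", "data": {"commands": [{"x": -0.002,"y": 0.015,"z": 0,"rx": 0,"ry": 0,"rz": 0.0061,"claw": 0.3},{"x": -0.002,"y": 0.014,"z": 0,"rx": 0,"ry": 0,"rz": 0.0057,"claw": 0.3},{"x": -0.002,"y": 0.014,"z": 0,"rx": 0,"ry": 0,"rz": 0.0057,"claw": 0.3},{"x": -0.002,"y": 0.014,"z": 0,"rx": 0,"ry": 0,"rz": 0.0057,"claw": 0.3},{"x": -0.002,"y": 0.014,"z": 0,"rx": 0,"ry": 0,"rz": 0.0057,"claw": 0.3},{"x": -0.002,"y": 0.014,"z": 0,"rx": 0,"ry": 0,"rz": 0.0057,"claw": 0.3},{"x": -0.002,"y": 0.013,"z": 0,"rx": 0,"ry": 0,"rz": 0.0053,"claw": 0.3},{"x": -0.002,"y": 0.013,"z": 0,"rx": 0,"ry": 0,"rz": 0.0053,"claw": 0.3},{"x": -0.002,"y": 0.012,"z": 0,"rx": 0,"ry": 0,"rz": 0.0049,"claw": 0.3},{"x": -0.002,"y": 0.012,"z": 0,"rx": 0,"ry": 0,"rz": 0.0049,"claw": 0.3},{"x": 0,"y": 0.011,"z": 0,"rx": 0,"ry": 0,"rz": 0.0045,"claw": 0.3},{"x": 0,"y": 0.011,"z": 0,"rx": 0,"ry": 0,"rz": 0.0045,"claw": 0.3},{"x": 0,"y": 0.01,"z": 0,"rx": 0,"ry": 0,"rz": 0.0041,"claw": 0.3},{"x": 0,"y": 0.01,"z": 0,"rx": 0,"ry": 0,"rz": 0.0041,"claw": 0.3},{"x": 0,"y": 0.01,"z": 0,"rx": 0,"ry": 0,"rz": 0.0041,"claw": 0.3},{"x": 0,"y": 0.009,"z": 0,"rx": 0,"ry": 0,"rz": 0.0037,"claw": 0.3},{"x": 0,"y": 0.009,"z": 0,"rx": 0,"ry": 0,"rz": 0.0037,"claw": 0.3},{"x": 0,"y": 0.008,"z": 0,"rx": 0,"ry": 0,"rz": 0.0033,"claw": 0.3},{"x": 0,"y": 0.008,"z": 0,"rx": 0,"ry": 0,"rz": 0.0033,"claw": 0.3},{"x": 0,"y": 0.008,"z": 0,"rx": 0,"ry": 0,"rz": 0.0033,"claw": 0.3}]}}

```text
clock: 10.1
position: [0.4765, 0.1745, 0.2913]
tool_rot: [-3.142, -0.0, -3.053]
wrist_force: [0.5, 0.0, 0.1]
opening: 0.0256
grasp_force: 0.0
```

```bash
python3 chk.py w3
```

```text
t 10.1 [0.47653599 0.17449774 0.29127758] r 0.2932533777774601 ang -3.0682036489136246 rot [-3.14157231e+00 -4.83499650e-05 -3.05321598e+00] F [4.65796724e-01 3.21458891e-05 1.46317359e-01]
280 .........................ooooo.o....oo.ooo.....................................................
300 ..............oooo.........o.###########.......................oooo........oooo................
```

View pics/w3.png

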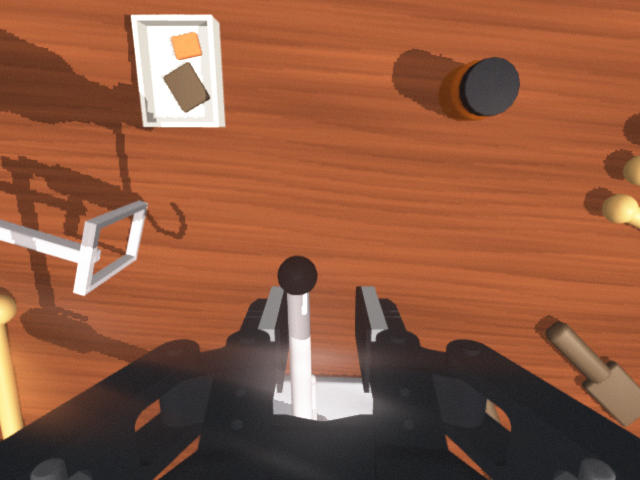

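The rod at (299,300) lies on the pushing finger and the arm is about 18 mm short of its stop. I'll push slowly past the stop, then ease back slowly.

{"op": "drive_tool", "data": {"commands": [{"x": 0,"y": 0.008,"z": 0,"rx": 0,"ry": 0,"rz": 0.0022,"claw": 0.3},{"x": 0,"y": 0.008,"z": 0,"rx": 0,"ry": 0,"rz": 0.0022,"claw": 0.3},{"x": 0,"y": 0.007,"z": 0,"rx": 0,"ry": 0,"rz": 0.0022,"claw": 0.3},{"x": 0,"y": 0.007,"z": 0,"rx": 0,"ry": 0,"rz": 0.0022,"claw": 0.3},{"x": 0,"y": 0.007,"z": 0,"rx": 0,"ry": 0,"rz": 0.0022,"claw": 0.3},{"x": 0,"y": 0.006,"z": 0,"rx": 0,"ry": 0,"rz": 0.0022,"claw": 0.3},{"x": 0,"y": 0.006,"z": 0,"rx": 0,"ry": 0,"rz": 0.0022,"claw": 0.3},{"x": 0,"y": 0.006,"z": 0,"rx": 0,"ry": 0,"rz": 0.0022,"claw": 0.3},{"x": 0,"y": 0.006,"z": 0,"rx": 0,"ry": 0,"rz": 0.0022,"claw": 0.3},{"x": 0,"y": 0.006,"z": 0,"rx": 0,"ry": 0,"rz": 0.0022,"claw": 0.3},{"x": 0,"y": 0.006,"z": 0,"rx": 0,"ry": 0,"rz": 0,"claw": 0.3},{"x": 0,"y": 0.006,"z": 0,"rx": 0,"ry": 0,"rz": 0,"claw": 0.3},{"x": 0,"y": 0.006,"z": 0,"rx": 0,"ry": 0,"rz": 0,"claw": 0.3},{"x": 0,"y": 0.006,"z": 0,"rx": 0,"ry": 0,"rz": 0,"claw": 0.3},{"x": 0,"y": 0.006,"z": 0,"rx": 0,"ry": 0,"rz": 0,"claw": 0.3},{"x": 0,"y": 0.006,"z": 0,"rx": 0,"ry": 0,"rz": 0,"claw": 0.3},{"x": 0,"y": 0.006,"z": 0,"rx": 0,"ry": 0,"rz": 0,"claw": 0.3},{"x": 0,"y": 0.006,"z": 0,"rx": 0,"ry": 0,"rz": 0,"claw": 0.3},{"x": 0,"y": 0,"z": 0,"rx": 0,"ry": 0,"rz": 0,"claw": 0.3},{"x": 0,"y": 0,"z": 0,"rx": 0,"ry": 0,"rz": 0,"claw": 0.3}]}}

```text
clock: 12.15
position: [0.4749, 0.203, 0.2913]
tool_rot: [-3.141, -0.0, -3.099]
wrist_force: [-0.1, 0.4, 0.0]
opening: 0.0257
grasp_force: 0.1
```

```bash
python3 chk.py w4
```

```text
t 12.15 [0.47487602 0.20301519 0.29125992] r 0.2942076321443461 ang 3.117746047176703 rot [-3.14149949e+00 -4.64674932e-05 -3.09869802e+00] F [-0.10684389  0.41030677  0.04008245]
280 ........................ooooooo....oooooooo....................................................
300 ..............oooo........oo.##########........................oooo........oooo................
```

{"op": "drive_tool", "data": {"commands": [{"x": 0,"y": -0.003,"z": 0,"rx": 0,"ry": 0,"rz": 0,"claw": 0.3},{"x": 0,"y": -0.003,"z": 0,"rx": 0,"ry": 0,"rz": 0,"claw": 0.3},{"x": 0,"y": -0.003,"z": 0,"rx": 0,"ry": 0,"rz": 0,"claw": 0.3},{"x": 0,"y": -0.003,"z": 0,"rx": 0,"ry": 0,"rz": 0,"claw": 0.3},{"x": 0,"y": -0.003,"z": 0,"rx": 0,"ry": 0,"rz": 0,"claw": 0.3},{"x": 0,"y": -0.003,"z": 0,"rx": 0,"ry": 0,"rz": 0,"claw": 0.3},{"x": 0,"y": -0.003,"z": 0,"rx": 0,"ry": 0,"rz": 0,"claw": 0.3},{"x": 0,"y": -0.003,"z": 0,"rx": 0,"ry": 0,"rz": 0,"claw": 0.3},{"x": 0,"y": -0.003,"z": 0,"rx": 0,"ry": 0,"rz": 0,"claw": 0.3},{"x": 0,"y": -0.003,"z": 0,"rx": 0,"ry": 0,"rz": 0,"claw": 0.3},{"x": 0,"y": -0.003,"z": 0,"rx": 0,"ry": 0,"rz": 0,"claw": 0.3},{"x": 0,"y": -0.003,"z": 0,"rx": 0,"ry": 0,"rz": 0,"claw": 0.3},{"x": 0,"y": -0.003,"z": 0,"rx": 0,"ry": 0,"rz": 0,"claw": 0.3},{"x": 0,"y": -0.003,"z": 0,"rx": 0,"ry": 0,"rz": 0,"claw": 0.3},{"x": 0,"y": -0.003,"z": 0,"rx": 0,"ry": 0,"rz": 0,"claw": 0.3},{"x": 0,"y": -0.003,"z": 0,"rx": 0,"ry": 0,"rz": 0,"claw": 0.3}]}}

```text
clock: 13.8
position: [0.4754, 0.191, 0.2913]
tool_rot: [3.142, -0.0, -3.099]
wrist_force: [0.3, -0.5, -0.5]
opening: 0.0255
grasp_force: 0.0
```

```bash
python3 chk.py; python3 chk.py; python3 chk.py; python3 chk.py
```

```text
t 13.8 [0.47540227 0.19101824 0.29130061] r 0.29363999231351096 ang -3.124626299386477 rot [ 3.14155032e+00 -9.60245871e-06 -3.09868665e+00] F [ 0.33474252 -0.4685416  -0.50724525]
280 .........................ooooo.o..ooooooooo....................................................
300 ..............oooo.........o.###########........................ooo........oooo................
t 13.85 [0.47541194 0.19088697 0.29131451] r 0.29363258301879996 ang -3.1241787651364343 rot [-3.14156702e+00  2.10587851e-05 -3.09878990e+00] F [ 0.39837352 -0.5275567   0.4700589 ]
280 .........................ooooooo..ooooooooo....................................................
300 ..............oooo.........o.###########.......................oooo........ooooo...............
t 13.9 [0.47541357 0.19092859 0.2912998 ] r 0.29363022607822237 ang -3.1243203668491533 rot [-3.14156309e+00 -3.19667560e-05 -3.09887642e+00] F [ 0.0122926  -0.45491523  0.18210872]
280 .........................oooooooooo.ooooooo....................................................
300 ..............oooo.........o.###########.......................oooo........oooo................
t 13.95 [0.47539177 0.19102293 0.29130723] r 0.2936504086630662 ang -3.1246428900166436 rot [ 3.14155112e+00 -1.12226038e-05 -3.09877793e+00] F [-0.17595435  0.20081474  0.18744098]
280 .........................oooooooo.oooo.oooo....................................................
300 ..............ooo..........o.###########.......................oooo........oooo................
```

{"op": "drive_tool", "data": {"commands": [{"x": 0,"y": -0.003,"z": 0,"rx": 0,"ry": 0,"rz": 0,"claw": 0.3},{"x": 0,"y": -0.003,"z": 0,"rx": 0,"ry": 0,"rz": 0,"claw": 0.3},{"x": 0,"y": -0.003,"z": 0,"rx": 0,"ry": 0,"rz": 0,"claw": 0.3},{"x": 0,"y": -0.003,"z": 0,"rx": 0,"ry": 0,"rz": 0,"claw": 0.3},{"x": 0,"y": -0.003,"z": 0,"rx": 0,"ry": 0,"rz": 0,"claw": 0.3},{"x": 0,"y": -0.003,"z": 0,"rx": 0,"ry": 0,"rz": 0,"claw": 0.3},{"x": 0,"y": -0.003,"z": 0,"rx": 0,"ry": 0,"rz": 0,"claw": 0.3},{"x": 0,"y": -0.003,"z": 0,"rx": 0,"ry": 0,"rz": 0,"claw": 0.3},{"x": 0,"y": -0.003,"z": 0,"rx": 0,"ry": 0,"rz": 0,"claw": 0.3},{"x": 0,"y": 0,"z": 0,"rx": 0,"ry": 0,"rz": 0,"claw": 0.3}]}}

```text
clock: 15.0
position: [0.4757, 0.1842, 0.2913]
tool_rot: [-3.142, -0.0, -3.099]
wrist_force: [0.6, -0.0, 0.0]
opening: 0.0254
grasp_force: 0.0
```

```bash
python3 chk.py; python3 chk.py; python3 chk.py; python3 chk.py w5; python3 chk.py|tail -1; python3 chk.py|tail -1
```

```text
t 15.0 [0.475687   0.18417128 0.29128123] r 0.29355141407920216 ang -3.101286526990373 rot [-3.14158246e+00 -4.84515773e-05 -3.09891429e+00] F [ 0.55143202 -0.03920787  0.01309643]
280 ................................ooooooooo.oooooooo.............................................
300 ..............oooo.........ooo......##########.................oooo........oooo................
t 15.05 [0.47567474 0.1842683  0.29128301] r 0.2935597743817014 ang -3.101618422780305 rot [ 3.14156819e+00 -5.62394568e-05 -3.09881044e+00] F [-0.62119128 -0.45120265 -0.43290119]
280 ...............................oooooo.o.oooooooooo.............................................
300 ..............oooo.........ooo.....###########..................ooo........oooo................
t 15.1 [0.47566416 0.18433264 0.29128111] r 0.2935677766176097 ang -3.10183886627495 rot [ 3.14153680e+00 -3.76260472e-05 -3.09871064e+00] F [-0.37337483  1.15116624 -0.33364984]
280 ..............................ooooooooo..oooooooo..............................................
300 ..............oooo........oooo.....##########...................ooo........ooooo...............
t 15.15 [0.47567172 0.1843423  0.29127919] r 0.2935598419250199 ang -3.101870704341218 rot [ 3.14158237e+00 -3.36146850e-05 -3.09862886e+00] F [ 1.03885591 -0.0503605   0.48892221]
280 ..............................ooooooo.....ooooooo..............................................
300 ..............oooo........oooo....###########...................ooo........oooo................
300 ..............oooo.........ooo....##########...................oooo........oooo................
300 ..............oooo........oooo...###########....................ooo........ooooo...............
```

```bash
cat > watch.py <<'E'
from h import *
import sys
out=[]
for i in range(int(sys.argv[1])):
    s=robot.get_state();im=get_image("wrist");E=wristE(im,s);h=cv2.cvtColor(im["pixels"],cv2.COLOR_RGB2HSV)
    r=h[int(sys.argv[2]) if len(sys.argv)>2 else 300,270:390]; k=np.where((r[:,1]<70)&(r[:,2]>130))[0]
    u=270+k.mean() if len(k) else np.nan
    out.append((round(s["clock"],2),round(u,1),len(k),round(1e3*onz(im,u,300,.305,E)[1],1)))
print(*out,sep="\n")
E
python3 watch.py 16
```

```text
(15.3, np.float64(317.2), 46, np.float64(182.0))
(15.35, np.float64(317.2), 46, np.float64(181.9))
(15.4, np.float64(317.7), 46, np.float64(182.1))
(15.45, np.float64(317.7), 47, np.float64(182.1))
(15.5, np.float64(318.2), 46, np.float64(182.3))
(15.55, np.float64(318.6), 46, np.float64(182.4))
(15.6, np.float64(320.0), 45, np.float64(182.9))
(15.65, np.float64(319.1), 46, np.float64(182.6))
(15.7, np.float64(319.1), 46, np.float64(182.6))
(15.75, np.float64(319.1), 46, np.float64(182.6))
(15.8, np.float64(318.6), 46, np.float64(182.4))
(15.85, np.float64(318.2), 47, np.float64(182.3))
(15.9, np.float64(318.2), 46, np.float64(182.3))
(15.95, np.float64(317.7), 46, np.float64(182.1))
(16.0, np.float64(317.2), 46, np.float64(181.9))
(16.05, np.float64(317.2), 46, np.float64(181.9))
```

The balance hangs almost still, swinging under 1 mm at the handle and with nothing drifting for over 0.8 s. I'll centre the gap, open, lift off, and head for the cradle.

{"op": "drive_tool", "data": {"commands": [{"x": 0,"y": -0.01,"z": 0,"rx": 0,"ry": 0,"rz": 0,"claw": 0.4},{"x": 0,"y": -0.01,"z": 0,"rx": 0,"ry": 0,"rz": 0,"claw": 0.5},{"x": 0,"y": 0,"z": -0.03,"rx": 0,"ry": 0,"rz": 0,"claw": 0.5},{"x": 0,"y": 0,"z": -0.06,"rx": 0,"ry": 0,"rz": 0,"claw": 0.5},{"x": 0,"y": 0,"z": -0.1,"rx": 0,"ry": 0,"rz": 0,"claw": 0.5},{"x": 0,"y": 0,"z": -0.1,"rx": 0,"ry": 0,"rz": 0,"claw": 0.5},{"x": 0,"y": 0,"z": -0.1,"rx": 0,"ry": 0,"rz": 0,"claw": 0.5},{"x": 0,"y": 0,"z": 0,"rx": 0,"ry": 0,"rz": 0,"claw": 0.5}]}}

```text
clock: 16.9
position: [0.4775, 0.1799, 0.393]
tool_rot: [3.138, 0.006, -3.099]
wrist_force: [-0.5, 0.5, -0.1]
opening: 0.0426
grasp_force: 0.0
```

```bash
python3 - <<'E'
from h import *
for i in range(9):
    s=robot.get_state();im=get_image("wrist");E=wristE(im,s)
    p=im["pixels"].max(2);m=(p<45).astype(np.uint8);m[260:]=0;m[:120]=0;m[:,:250]=0;m[:,400:]=0
    n,l,st,c=cv2.connectedComponentsWithStats(m);k=[j for j in range(1,n) if 60<st[j,4]<2500]
    print(round(s["clock"],2),[(c[j].round(1),st[j,4],onz(im,*c[j],.305,E)[:2].round(4)) for j in k])
save(im,"w6")
t=get_image("top");save(t,"top2")
s=get_image("scene");save(s,"sc2")
a=cv2.imread("pics/top2.png")[180:270,230:350];b=cv2.imread("pics/sc2.png")[170:320,240:440]
cv2.imwrite("pics/c2.png",np.vstack([cv2.resize(a,(400,300),interpolation=2),cv2.resize(b,(400,300),interpolation=2)]))
E
```

```text
16.9 []
16.95 []
17.0 []
17.05 []
17.1 []
17.15 []
17.2 []
17.25 []
17.3 []
```

View pics/w6.png

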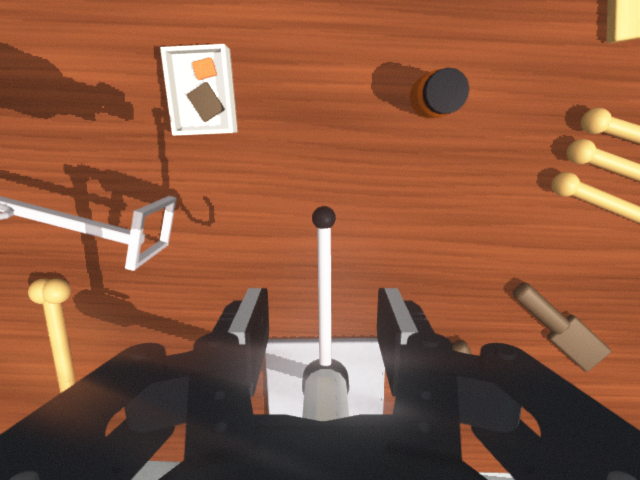

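The ball at (324,217) is centred and the balance hangs plumb and free. Going to the cradle now.

{"op": "drive_tool", "data": {"commands": [{"x": 0.005,"y": -0.166,"z": 0,"rx": 0,"ry": 0,"rz": 0,"claw": 0.6},{"x": 0.005,"y": -0.166,"z": 0,"rx": 0,"ry": 0,"rz": 0,"claw": 0.6},{"x": 0.005,"y": -0.166,"z": 0,"rx": 0,"ry": 0,"rz": 0,"claw": 0.6},{"x": 0.005,"y": -0.166,"z": 0,"rx": 0,"ry": 0,"rz": 0,"claw": 0.6},{"x": 0.005,"y": -0.166,"z": 0,"rx": 0,"ry": 0,"rz": 0,"claw": 0.6},{"x": 0.005,"y": -0.166,"z": 0,"rx": 0,"ry": 0,"rz": 0,"claw": 0.6},{"x": 0.005,"y": -0.166,"z": 0,"rx": 0,"ry": 0,"rz": 0,"claw": 0.6},{"x": 0.005,"y": -0.166,"z": 0,"rx": 0,"ry": 0,"rz": 0,"claw": 0.6},{"x": 0.005,"y": -0.166,"z": 0,"rx": 0,"ry": 0,"rz": 0,"claw": 0.6},{"x": 0.005,"y": -0.166,"z": 0,"rx": 0,"ry": 0,"rz": 0,"claw": 0.6},{"x": 0.005,"y": -0.166,"z": 0,"rx": 0,"ry": 0,"rz": 0,"claw": 0.6},{"x": 0,"y": 0,"z": 0.06,"rx": 0,"ry": 0,"rz": 0.0675,"claw": 0.6},{"x": 0,"y": 0,"z": 0.06,"rx": 0,"ry": 0,"rz": 0.0675,"claw": 0.6},{"x": 0,"y": 0,"z": 0.06,"rx": 0,"ry": 0,"rz": 0.0675,"claw": 0.6},{"x": 0,"y": 0,"z": 0.06,"rx": 0,"ry": 0,"rz": 0.0675,"claw": 0.6},{"x": 0,"y": 0,"z": 0.06,"rx": 0,"ry": 0,"rz": 0.0675,"claw": 0.6},{"x": 0,"y": 0,"z": 0.06,"rx": 0,"ry": 0,"rz": 0.0675,"claw": 0.6},{"x": 0,"y": 0,"z": 0.06,"rx": 0,"ry": 0,"rz": 0.0675,"claw": 0.6},{"x": 0,"y": 0,"z": 0.06,"rx": 0,"ry": 0,"rz": 0.0675,"claw": 0.6},{"x": 0,"y": 0,"z": 0.06,"rx": 0,"ry": 0,"rz": 0.0675,"claw": 0.6}]}}

```text
clock: 19.45
position: [0.4818, -0.2772, 0.2532]
tool_rot: [3.142, -0.0, 1.907]
wrist_force: [0.1, 0.3, -0.8]
opening: 0.0514
grasp_force: 0.0
```

{"op": "drive_tool", "data": {"commands": [{"x": 0,"y": 0,"z": 0,"rx": 0,"ry": 0,"rz": 0.0675,"claw": 0.6},{"x": 0,"y": 0,"z": 0,"rx": 0,"ry": 0,"rz": 0.0675,"claw": 0.6},{"x": 0,"y": 0,"z": 0,"rx": 0,"ry": 0,"rz": 0.0675,"claw": 0.6},{"x": 0,"y": 0,"z": 0,"rx": 0,"ry": 0,"rz": 0.0675,"claw": 0.6},{"x": 0,"y": 0,"z": 0,"rx": 0,"ry": 0,"rz": 0,"claw": 0.6}]}}

```text
clock: 19.95
position: [0.4819, -0.2771, 0.2535]
tool_rot: [-3.141, 0.001, 1.346]
wrist_force: [-0.1, -0.4, 0.2]
opening: 0.051
grasp_force: 0.0
```

```bash
python3 - <<'E'
from h import *
np.set_printoptions(precision=4,suppress=True)
s=robot.get_state();im=get_image("wrist");save(im,"w7");print(s["position"],s["tool_rot"],s["q"])
# earlier view w6
T=dict(position=np.array([.4775,.1799,.393]),tool_rot=[3.138,.006,-3.099]);E=wristE(im,T)
b=onz(im,324,217,.305,E);t=onz(im,324,365,.305,E);print("ball",b,"tube",t)
E
```

```text
[ 0.4819 -0.2771  0.2535] [-3.1409  0.0007  1.3459] [-0.383   0.404   1.0422  1.8643 -0.3903  1.0977  0.5824]
ball [0.4608 0.1813 0.305 ] tube [0.5628 0.1858 0.305 ]
```

View pics/w7.png

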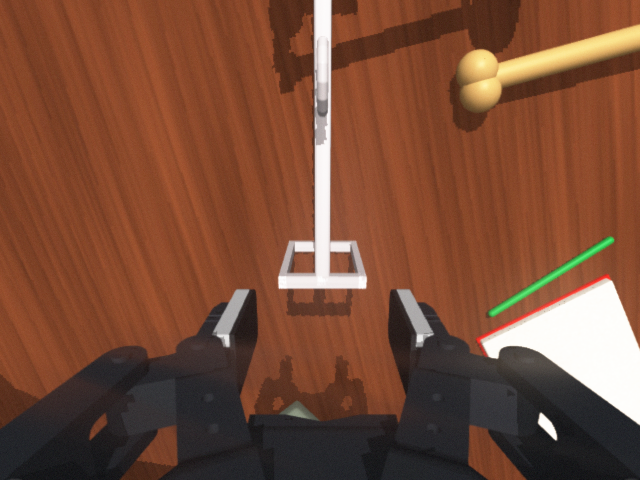

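The bar is vertical at u=322 and well aligned, the eye ring spans v≈38–112, and the near stirrup top is at (322,282).

```bash
python3 - <<'E'
from h import *
np.set_printoptions(precision=4,suppress=True)
s=robot.get_state();im=get_image("wrist");E=wristE(im,s);Rm=R.from_euler('xyz',s["tool_rot"]).as_matrix()
for n,u,v,z in(("stirrup outer",322,288,.104),("stirrup inner",322,275,.104),("barnear",322,200,.104),("eye hi",322,38,.124),("eye lo",322,114,.124)):
    p=onz(im,u,v,z,E);print(n,p,Rm.T@(p-s["position"]))
E
```

```text
stirrup outer [ 0.4703 -0.3307  0.104 ] [-0.0547  0.0005  0.1496]
stirrup inner [ 0.4727 -0.3199  0.104 ] [-0.0436  0.0005  0.1496]
barnear [ 0.4858 -0.2611  0.104 ] [0.0166 0.0005 0.1496]
eye hi [ 0.5092 -0.1566  0.124 ] [0.1237 0.0004 0.1295]
eye lo [ 0.4992 -0.2015  0.124 ] [0.0778 0.0004 0.1295]
```

{"op": "drive_tool", "data": {"commands": [{"x": 0,"y": 0.002,"z": 0.12,"rx": 0,"ry": 0,"rz": 0,"claw": 0.6},{"x": 0,"y": 0,"z": 0.12,"rx": 0,"ry": 0,"rz": 0,"claw": 0.6},{"x": 0,"y": 0,"z": 0.12,"rx": 0,"ry": 0,"rz": 0,"claw": 0.6},{"x": 0,"y": 0,"z": 0.12,"rx": 0,"ry": 0,"rz": 0,"claw": 0.6},{"x": 0,"y": 0,"z": 0.12,"rx": 0,"ry": 0,"rz": 0,"claw": 0.6},{"x": 0,"y": 0,"z": 0.08,"rx": 0,"ry": 0,"rz": 0,"claw": 0.6},{"x": 0,"y": 0,"z": 0.03,"rx": 0,"ry": 0,"rz": 0,"claw": 0.6},{"x": 0,"y": 0,"z": 0,"rx": 0,"ry": 0,"rz": 0,"claw": 0},{"x": 0,"y": 0,"z": 0,"rx": 0,"ry": 0,"rz": 0,"claw": 0},{"x": 0,"y": 0,"z": 0,"rx": 0,"ry": 0,"rz": 0,"claw": 0},{"x": 0,"y": 0,"z": 0,"rx": 0,"ry": 0,"rz": 0,"claw": 0},{"x": 0,"y": 0,"z": 0,"rx": 0,"ry": 0,"rz": 0,"claw": 0},{"x": 0,"y": 0,"z": 0,"rx": 0,"ry": 0,"rz": 0,"claw": 0}]}}

```text
clock: 21.35
position: [0.4827, -0.2779, 0.0772]
tool_rot: [3.14, 0.0, 1.346]
wrist_force: [-1.0, 0.5, 6.7]
opening: 0.0111
grasp_force: 61.7
```

{"op": "drive_tool", "data": {"commands": [{"x": 0,"y": 0,"z": -0.02,"rx": 0,"ry": 0,"rz": 0,"claw": 0},{"x": 0,"y": 0,"z": -0.04,"rx": 0,"ry": 0,"rz": 0,"claw": 0},{"x": 0,"y": 0,"z": -0.06,"rx": 0,"ry": 0,"rz": -0.01,"claw": 0},{"x": 0,"y": 0,"z": -0.06,"rx": 0,"ry": 0,"rz": -0.02,"claw": 0},{"x": 0,"y": 0,"z": -0.06,"rx": 0,"ry": 0,"rz": -0.03,"claw": 0},{"x": 0,"y": 0,"z": -0.06,"rx": 0,"ry": 0,"rz": -0.03,"claw": 0},{"x": 0,"y": 0,"z": -0.06,"rx": 0,"ry": 0,"rz": -0.02,"claw": 0},{"x": 0,"y": 0,"z": -0.04,"rx": 0,"ry": 0,"rz": -0.0175,"claw": 0},{"x": 0,"y": 0,"z": -0.016,"rx": 0,"ry": 0,"rz": 0,"claw": 0},{"x": 0,"y": 0,"z": 0,"rx": 0,"ry": 0,"rz": 0,"claw": 0},{"x": 0,"y": 0,"z": 0,"rx": 0,"ry": 0,"rz": 0,"claw": 0}]}}

```text
clock: 22.45
position: [0.482, -0.2771, 0.1798]
tool_rot: [-3.141, -0.0, 1.613]
wrist_force: [0.3, 0.0, -3.1]
opening: 0.0111
grasp_force: 60.2
```

```bash
python3 - <<'E'
from h import *
np.set_printoptions(precision=4,suppress=True)
F=[]
for i in range(4):
    s=robot.get_state();im=get_image("wrist");F.append(np.r_[s["wrist_force"],s["torque"]])
print(np.mean(F,0),s["position"],s["q"]);save(im,"w8")
save(get_image("top"),"top3");sc=get_image("scene");save(sc,"sc3")
a=cv2.imread("pics/w8.png");b=cv2.imread("pics/sc3.png");c=cv2.imread("pics/top3.png")
o=np.zeros((600,800,3),np.uint8);o[:300,:400]=cv2.resize(a,(400,300));o[:300,400:]=cv2.resize(b[150:330,220:460],(400,300));o[300:,:]=cv2.resize(c[180:315,210:570],(800,300))
cv2.imwrite("pics/m3.png",o)
E
```

```text
[ 0.0941 -0.2565 -3.2396 -0.3192 -0.0197  0.0281] [ 0.4819 -0.2772  0.1796] [-0.2575  0.4617  0.8805  1.936  -0.4361  0.9473  0.8771]
```

View pics/m3.png

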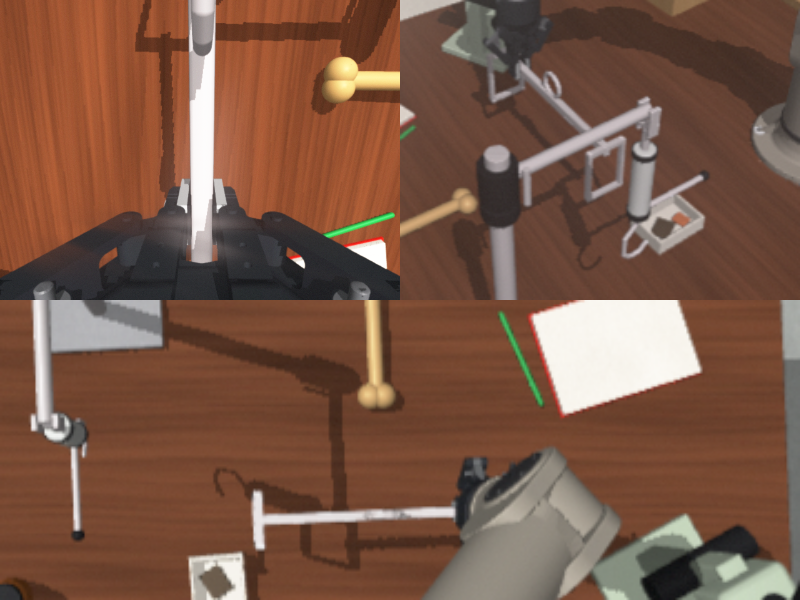

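The cradle hangs level in the gripper and weighs about 3.2 N, so the spring should draw out about 32 mm. In the top view the ball is at (245.1,286.2), the left stirrup at (326.1,278.1) and the eye at (383.3,276.8). In the scene view the ball is at (403.6,255) and the hook bottom at (359,300).

```bash
python3 - <<'E'
from h import *
np.set_printoptions(precision=4,suppress=True)
t=get_image("top");s=get_image("scene");st=robot.get_state()
b,e=tri(ray(t,245.1,286.2),ray(s,403.6,255));print("ball",b,e,onz(t,245.1,286.2,.305),onz(s,403.6,255,.305))
print("stirrup z",onz(t,326.1,278.1,.206),"exp",st["position"][:2]+.25*np.array([np.cos(1.613),np.sin(1.613)]))
print("eye",onz(t,383.3,276.8,.25),"exp",st["position"][:2]+.1*np.array([np.cos(1.613),np.sin(1.613)]))
print("hook bottom scene z.217",onz(s,359,300,.217))
# refined column & hook via masks: scene dark collar bottom etc
for P in ([.569,.187,.22],[.55,.186,.232],[.569,.187,.45],[.769,.196,.514],[.457,.182,.305]): print(P,"scene",proj(s,P),"top",proj(t,P))
E
```

```text
ball [0.4559 0.1791 0.3039] 0.004091258581804539 [0.4575 0.1776 0.305 ] [0.455 0.181 0.305]
stirrup z [ 0.4751 -0.0254  0.206 ] exp [ 0.4716 -0.0277]
eye [ 0.4792 -0.1726  0.25  ] exp [ 0.4779 -0.1776]
hook bottom scene z.217 [0.5661 0.1773 0.217 ]
[0.569, 0.187, 0.22] scene [[360.5502 302.5225]] top [[246.6586 242.9632]]
[0.55, 0.186, 0.232] scene [[367.5871 295.2988]] top [[246.3177 249.8864]]
[0.569, 0.187, 0.45] scene [[368.3378 225.3323]] top [[231.3452 236.6493]]
[0.769, 0.196, 0.514] scene [[277.3237 241.3589]] top [[222.4721 135.8941]]
[0.457, 0.182, 0.305] scene [[403.1747 255.6034]] top [[243.3067 286.4273]]
```

The measurements agree on a saddle at (.568,.185,.22) and stand yaw 0.045. I'll carry the cradle sideways at low x, past the hook.

{"op": "drive_tool", "data": {"commands": [{"x": 0.03,"y": 0.003,"z": 0,"rx": 0,"ry": 0,"rz": 0,"claw": 0},{"x": 0.06,"y": 0.003,"z": 0,"rx": 0,"ry": 0,"rz": 0,"claw": 0},{"x": 0.09,"y": 0.004,"z": 0,"rx": 0,"ry": 0,"rz": 0,"claw": 0},{"x": 0.09,"y": 0.004,"z": 0,"rx": 0,"ry": 0,"rz": 0,"claw": 0},{"x": 0.09,"y": 0.004,"z": 0,"rx": 0,"ry": 0,"rz": 0,"claw": 0},{"x": 0.09,"y": 0.004,"z": 0,"rx": 0,"ry": 0,"rz": 0,"claw": 0},{"x": 0.09,"y": 0.004,"z": 0,"rx": 0,"ry": 0,"rz": 0,"claw": 0},{"x": 0.09,"y": 0.004,"z": 0,"rx": 0,"ry": 0,"rz": 0,"claw": 0},{"x": 0.09,"y": 0.004,"z": 0,"rx": 0,"ry": 0,"rz": 0,"claw": 0},{"x": 0.09,"y": 0.004,"z": 0,"rx": 0,"ry": 0,"rz": 0,"claw": 0},{"x": 0.09,"y": 0.004,"z": 0,"rx": 0,"ry": 0,"rz": 0,"claw": 0},{"x": 0.09,"y": 0.004,"z": 0,"rx": 0,"ry": 0,"rz": 0,"claw": 0},{"x": 0.09,"y": 0.004,"z": 0,"rx": 0,"ry": 0,"rz": 0,"claw": 0},{"x": 0.09,"y": 0.004,"z": 0,"rx": 0,"ry": 0,"rz": 0,"claw": 0},{"x": 0.09,"y": 0.004,"z": 0,"rx": 0,"ry": 0,"rz": 0,"claw": 0},{"x": 0.09,"y": 0.004,"z": 0,"rx": 0,"ry": 0,"rz": 0,"claw": 0},{"x": 0.05,"y": 0.003,"z": 0,"rx": 0,"ry": 0,"rz": 0,"claw": 0},{"x": 0.03,"y": 0,"z": 0,"rx": 0,"ry": 0,"rz": 0,"claw": 0},{"x": 0,"y": 0,"z": 0,"rx": 0,"ry": 0,"rz": 0,"claw": 0}]}}

```text
clock: 24.75
position: [0.4829, 0.0811, 0.1802]
tool_rot: [-3.141, 0.0, 1.615]
wrist_force: [0.1, -0.6, -4.2]
opening: 0.0113
grasp_force: 60.2
```

```bash
python3 - <<'E'
from h import *
np.set_printoptions(precision=4,suppress=True)
s=robot.get_state();print(s["position"],s["tool_rot"],s["q"]);e=s["position"]+np.r_[.1*np.array([np.cos(s["tool_rot"][2]),np.sin(s["tool_rot"][2])]),0];e[2]=s["position"][2]-.0772+.124;print("eye",e)
save(get_image("wrist"),"w9");t=get_image("top");save(t,"top4");sc=get_image("scene");save(sc,"sc4")
print(proj(sc,e),proj(sc,[.568,.185,.22]),proj(t,e))
a=cv2.imread("pics/w9.png");b=cv2.imread("pics/sc4.png");c=cv2.imread("pics/top4.png")
o=np.zeros((600,800,3),np.uint8);o[:,:400]=cv2.resize(b[180:390,290:430],(400,600),interpolation=2);o[:300,400:]=cv2.resize(a,(400,300));o[300:,400:]=cv2.resize(c[200:320,170:330],(400,300),interpolation=2)
cv2.imwrite("pics/m4.png",o)
E
```

```text
[0.4829 0.0811 0.1802] [-3.1413  0.      1.6151] [-1.0568  0.3361  0.9366  2.0846 -0.3507  0.8842  0.1243]
eye [0.4785 0.181  0.227 ]
[[391.3637 282.8185]] [[360.3925 301.7476]] [[248.2314 277.0437]]
```

View pics/m4.png

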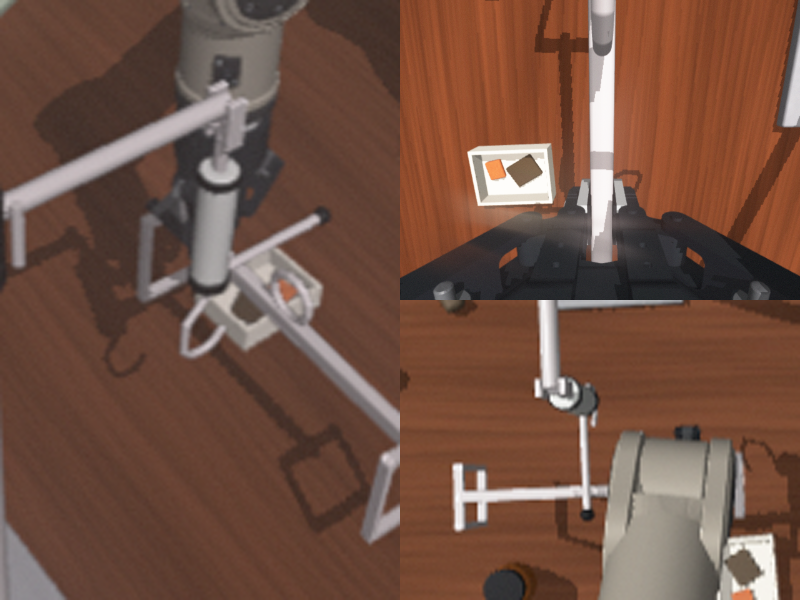

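The ring shows at scene (392,284) against the predicted (391,283), and the arm and balance have not moved. I'll advance along tool y to just before the tip.

{"op": "drive_tool", "data": {"commands": [{"x": 0,"y": 0.02,"z": -0.003,"rx": 0,"ry": 0,"rz": 0,"claw": 0},{"x": 0,"y": 0.03,"z": -0.003,"rx": 0,"ry": 0,"rz": 0,"claw": 0},{"x": 0,"y": 0.03,"z": 0,"rx": 0,"ry": 0,"rz": 0,"claw": 0},{"x": 0,"y": 0.03,"z": 0,"rx": 0,"ry": 0,"rz": 0,"claw": 0},{"x": 0,"y": 0.03,"z": 0,"rx": 0,"ry": 0,"rz": 0,"claw": 0},{"x": 0,"y": 0.03,"z": 0,"rx": 0,"ry": 0,"rz": 0,"claw": 0},{"x": 0,"y": 0.03,"z": 0,"rx": 0,"ry": 0,"rz": 0,"claw": 0},{"x": 0,"y": 0.02,"z": 0,"rx": 0,"ry": 0,"rz": 0,"claw": 0},{"x": 0,"y": 0,"z": 0,"rx": 0,"ry": 0,"rz": 0,"claw": 0},{"x": 0,"y": 0,"z": 0,"rx": 0,"ry": 0,"rz": 0,"claw": 0}]}}

```text
clock: 25.9
position: [0.5379, 0.0826, 0.1817]
tool_rot: [-3.141, 0.0, 1.614]
wrist_force: [-0.3, -0.2, -3.3]
opening: 0.0109
grasp_force: 60.2
```

```bash
cat > st.py <<'E'
from h import *
np.set_printoptions(precision=4,suppress=True)
F=[]
for i in range(5):
    s=robot.get_state();sc=get_image("scene");F.append(s["wrist_force"])
y=s["tool_rot"][2];e=s["position"]+[.1*np.cos(y),.1*np.sin(y),.0468]
print(s["clock"],"F",np.mean(F,0),"tcp",s["position"],"eye",e,"rel",e-[.568,.185,.22])
E
cat > asc.py <<'E'
from h import *
import sys
# bright/steel text map of a small scene window
u0,u1,v0,v1=map(int,sys.argv[1:5]);sc=get_image("scene");h=cv2.cvtColor(sc["pixels"],cv2.COLOR_RGB2HSV)[v0:v1,u0:u1]
for i,r in enumerate(h): print(v0+i,"".join('#' if a[1]<60 and a[2]>110 else('+' if a[1]<90 and a[2]>80 else '.') for a in r))
E
python3 st.py; python3 asc.py 345 405 272 315
```

```text
26.1 F [-0.034  -0.0475 -3.1773] tcp [0.5378 0.0828 0.1818] eye [0.5335 0.1827 0.2286] rel [-0.0345 -0.0023  0.0086]
272 ..++..++++..+####################################+..........
273 ..+#+.+++..++#####################################+.........
274 +++##++++...+#######################################........
275 +++###++....+########################################.......
276 +++####++...+#########################################+.....
277 +++#####++...###########+#################++###########+....
278 +++######+...+##########.###############+...+############...
279 ++++######+...+#######+..##############+......+##########+..
280 +++++######+.....++++...+#############+.........+#########..
281 ++++++######+..........+######++######...........#########..
282 ++.++++#######........+######++++++###+..........#########..
283 +...++++#######+...++########++++++++++.........#########+..
284 ....+++++###################++++++++++++##.....##########+..
285 .....+++++###################++++++++++#####.+###########+..
286 ......+++++###################+++++++++##################...
287 ....
[... 1111 characters left out ...]
#######+......############........................
305 .........+####+.........+############.......................
306 .........................+############......................
307 ..........................+############.....................
308 ...........................++###########....................
309 ............................++###########...................
310 .............................++###########..................
311 ..............................++##########+.................
312 ...............................++##########+................
313 ................................++##########+...............
314 .................................+###########+..............
```

{"op": "drive_tool", "data": {"commands": [{"x": 0,"y": 0.01,"z": 0,"rx": 0,"ry": 0,"rz": 0,"claw": 0},{"x": 0,"y": 0.01,"z": 0,"rx": 0,"ry": 0,"rz": 0,"claw": 0},{"x": 0,"y": 0.01,"z": 0,"rx": 0,"ry": 0,"rz": 0,"claw": 0},{"x": 0,"y": 0.01,"z": 0,"rx": 0,"ry": 0,"rz": 0,"claw": 0},{"x": 0,"y": 0.01,"z": 0,"rx": 0,"ry": 0,"rz": 0,"claw": 0},{"x": 0,"y": 0.01,"z": 0,"rx": 0,"ry": 0,"rz": 0,"claw": 0},{"x": 0,"y": 0.01,"z": 0,"rx": 0,"ry": 0,"rz": 0,"claw": 0},{"x": 0,"y": 0,"z": 0,"rx": 0,"ry": 0,"rz": 0,"claw": 0}]}}

```text
clock: 27.0
position: [0.556, 0.0835, 0.1818]
tool_rot: [3.141, 0.0, 1.614]
wrist_force: [0.8, 0.3, -3.3]
opening: 0.011
grasp_force: 60.2
```

```bash
python3 st.py; python3 asc.py 345 400 278 312
```

```text
27.2 F [ 0.1413  0.1354 -3.1692] tcp [0.5554 0.0835 0.1817] eye [0.5511 0.1834 0.2285] rel [-0.0169 -0.0016  0.0085]
278 ++...........+#########+.###############+...+##########
279 #++............+######+.+##############+......+########
280 ##++.............++.....##############+.........+######
281 ###+...................+######++######...........######
282 ####+................+#######++++++###+..........######
283 #####+.......+##+++#########+++++++++++.........#######
284 ######+.....++##############++++++++++++##.....########
285 +######+.....+#############++++++++++++#####..#########
286 ++######+....##############++++++++++++################
287 +++######++.##############++++++++++++#################
288 ++++#######+##############++++++++++++#################
289 +++++######################++++++++++################+.
290 .+++++#########+############+++++++++##############+...
291 ..++++########+##############+++++++##############.....
292 ...+++########+###+############+++##############+......
293 ....++#############.+#########################++.......
294 .....+#############
[... 356 characters left out ...]
#######+...#########+...................
301 .......+###+++#########+..#######+.....................
302 .......+################+.######.......................
303 .......+#################++###+........................
304 ........+################++###.........................
305 ..........++++.++########+###+.........................
306 ................++###########..........................
307 .................+###########+.........................
308 ..................++##########+........................
309 ...................++##########+.......................
310 ....................++##########+......................
311 .....................++##########+.....................
```

{"op": "drive_tool", "data": {"commands": [{"x": 0,"y": 0.01,"z": 0,"rx": 0,"ry": 0,"rz": 0,"claw": 0},{"x": 0,"y": 0.01,"z": 0,"rx": 0,"ry": 0,"rz": 0,"claw": 0},{"x": 0,"y": 0.01,"z": 0,"rx": 0,"ry": 0,"rz": 0,"claw": 0},{"x": 0,"y": 0.01,"z": 0,"rx": 0,"ry": 0,"rz": 0,"claw": 0},{"x": 0,"y": 0.01,"z": 0,"rx": 0,"ry": 0,"rz": 0,"claw": 0},{"x": 0,"y": 0.01,"z": 0,"rx": 0,"ry": 0,"rz": 0,"claw": 0},{"x": 0,"y": 0.006,"z": 0,"rx": 0,"ry": 0,"rz": 0,"claw": 0},{"x": 0,"y": 0,"z": 0,"rx": 0,"ry": 0,"rz": 0,"claw": 0}]}}

```text
clock: 28.1
position: [0.5723, 0.0842, 0.1818]
tool_rot: [3.142, 0.0, 1.614]
wrist_force: [-0.0, 0.4, -2.9]
opening: 0.011
grasp_force: 60.2
```

```bash
python3 st.py; python3 asc.py 335 400 278 318
```

```text
28.3 F [ 0.0662  0.1357 -3.2387] tcp [0.5719 0.0842 0.1818] eye [0.5676 0.1841 0.2286] rel [-0.0004 -0.0009  0.0086]
278 ##+.+##................+##########+###############+...+##########
279 ###++##.................+#######+..##############+......+########
280 #######+...................++++...+#############+.........+######
281 ######++.........................+######++######...........######
282 #######+........................+######++++++###+..........######
283 ########...............+#+...++########++++++++++.........#######
284 +#######+.............++##############++++++++++++##.....########
285 +########+.............+#############++++++++++++####+.+#########
286 +#########+............+#############++++++++++++################
287 ++#########+..........+#############++++++++++++#################
288 +++#########+.........##############++++++++++++#################
289 ..+##########+.......+###############++++++++++################+.
290 ..++##########+.....+####+++##########+++++++++##############+...
291 ....+##########+....#######.+##########+++++++##############+....
292
[... 1116 characters left out ...]

308 ...................++########+####...............................
309 ....................++###########+...............................
310 .....................++##########+...............................
311 ......................+###########+..............................
312 .......................++##########+.............................
313 ........................+###########+............................
314 .........................++##########+...........................
315 ..........................+###########+..........................
316 ...........................++##########+.........................
317 ............................++##########+........................
```

The eye stands over the saddle, the hook passes through the ring, and there is no side force. Lowering slowly.

{"op": "drive_tool", "data": {"commands": [{"x": 0,"y": 0,"z": 0.008,"rx": 0,"ry": 0,"rz": 0,"claw": 0},{"x": 0,"y": 0,"z": 0.01,"rx": 0,"ry": 0,"rz": 0,"claw": 0},{"x": 0,"y": 0,"z": 0.01,"rx": 0,"ry": 0,"rz": 0,"claw": 0},{"x": 0,"y": 0,"z": 0.01,"rx": 0,"ry": 0,"rz": 0,"claw": 0},{"x": 0,"y": 0,"z": 0.01,"rx": 0,"ry": 0,"rz": 0,"claw": 0},{"x": 0,"y": 0,"z": 0.01,"rx": 0,"ry": 0,"rz": 0,"claw": 0},{"x": 0,"y": 0,"z": 0.01,"rx": 0,"ry": 0,"rz": 0,"claw": 0},{"x": 0,"y": 0,"z": 0.008,"rx": 0,"ry": 0,"rz": 0,"claw": 0},{"x": 0,"y": 0,"z": 0.006,"rx": 0,"ry": 0,"rz": 0,"claw": 0},{"x": 0,"y": 0,"z": 0.006,"rx": 0,"ry": 0,"rz": 0,"claw": 0},{"x": 0,"y": 0,"z": 0.006,"rx": 0,"ry": 0,"rz": 0,"claw": 0},{"x": 0,"y": 0,"z": 0.006,"rx": 0,"ry": 0,"rz": 0,"claw": 0},{"x": 0,"y": 0,"z": 0.006,"rx": 0,"ry": 0,"rz": 0,"claw": 0},{"x": 0,"y": 0,"z": 0.006,"rx": 0,"ry": 0,"rz": 0,"claw": 0},{"x": 0,"y": 0,"z": 0.006,"rx": 0,"ry": 0,"rz": 0,"claw": 0},{"x": 0,"y": 0,"z": 0.006,"rx": 0,"ry": 0,"rz": 0,"claw": 0},{"x": 0,"y": 0,"z": 0,"rx": 0,"ry": 0,"rz": 0,"claw": 0}]}}

```text
clock: 30.1
position: [0.572, 0.0842, 0.1507]
tool_rot: [-3.142, -0.0, 1.614]
wrist_force: [-0.5, 0.1, -3.2]
opening: 0.0112
grasp_force: 60.3
```

```bash
python3 st.py; python3 asc.py 330 390 290 330
```

```text
30.3 F [ 0.1588  0.2045 -2.4083] tcp [0.5721 0.0842 0.1509] eye [0.5678 0.1841 0.1977] rel [-0.0002 -0.0009 -0.0223]
290 ..#########+..............+#####+##########+++++++++########
291 .+#########+..............#####..###########+++++++#########
292 .+##########+............#####+...############+++###########
293 ..###+#######+..........+####+.....+########################
294 ..###+########+........+#####.......+#######################
295 ..##++#########+.......#####.........+#####################.
296 .+##+++#########+......####.........+#+##################+..
297 ++##+.##########+......###+........####+###############+....
298 ++++...++########+.....###+.......+####.+#############......
299 ........+##########+...###+#+....+####+..+#########++.......
300 .........###########...########.+####+....+#######+.........
301 .........++##########.+##############......+####+...........
302 ..........++#########++###+#########........+##.............
303 ...........++#++###########+#######.........................
304 ............+++++##########+#######.........................
305 ....
[... 916 characters left out ...]
................++##########......................
320 ...........................++#########+.....................
321 ............................++#########+....................
322 .............................###########+...................
323 ..............................+##########+..................
324 ...............................###########+.................
325 ...............................++##########+................
326 ................................++##########+...............
327 .................................++##########+..............
328 ..................................++##########+.............
329 ...................................++##########+............
```

The spring has taken 0.8 N at 8 mm, as predicted. Continuing to lower.

{"op": "drive_tool", "data": {"commands": [{"x": 0,"y": 0,"z": 0.006,"rx": 0,"ry": 0,"rz": 0,"claw": 0},{"x": 0,"y": 0,"z": 0.006,"rx": 0,"ry": 0,"rz": 0,"claw": 0},{"x": 0,"y": 0,"z": 0.006,"rx": 0,"ry": 0,"rz": 0,"claw": 0},{"x": 0,"y": 0,"z": 0.006,"rx": 0,"ry": 0,"rz": 0,"claw": 0},{"x": 0,"y": 0,"z": 0.006,"rx": 0,"ry": 0,"rz": 0,"claw": 0},{"x": 0,"y": 0,"z": 0.006,"rx": 0,"ry": 0,"rz": 0,"claw": 0},{"x": 0,"y": 0,"z": 0.006,"rx": 0,"ry": 0,"rz": 0,"claw": 0},{"x": 0,"y": 0,"z": 0.006,"rx": 0,"ry": 0,"rz": 0,"claw": 0},{"x": 0,"y": 0,"z": 0.006,"rx": 0,"ry": 0,"rz": 0,"claw": 0},{"x": 0,"y": 0,"z": 0.006,"rx": 0,"ry": 0,"rz": 0,"claw": 0},{"x": 0,"y": 0,"z": 0.006,"rx": 0,"ry": 0,"rz": 0,"claw": 0},{"x": 0,"y": 0,"z": 0.006,"rx": 0,"ry": 0,"rz": 0,"claw": 0},{"x": 0,"y": 0,"z": 0.006,"rx": 0,"ry": 0,"rz": 0,"claw": 0},{"x": 0,"y": 0,"z": 0.006,"rx": 0,"ry": 0,"rz": 0,"claw": 0},{"x": 0,"y": 0,"z": 0,"rx": 0,"ry": 0,"rz": 0,"claw": 0}]}}

```text
clock: 31.9
position: [0.572, 0.0843, 0.1297]
tool_rot: [-3.142, -0.0, 1.614]
wrist_force: [0.2, 0.6, -0.3]
opening: 0.011
grasp_force: 60.6
```

```bash
sed -i 's/range(5)/range(12)/; s/F.append(s\["wrist_force"\])/F.append(np.r_[s["wrist_force"],s["torque"]])/' st.py; python3 st.py
```

```text
32.45 F [ 0.1463  0.3012 -0.2891 -0.0544  0.0127  0.0094] tcp [0.5721 0.0842 0.1298] eye [0.5678 0.1842 0.1766] rel [-0.0002 -0.0008 -0.0434]
```

{"op": "drive_tool", "data": {"commands": [{"x": 0,"y": 0,"z": 0.005,"rx": 0,"ry": 0,"rz": 0,"claw": 0},{"x": 0,"y": 0,"z": 0.005,"rx": 0,"ry": 0,"rz": 0,"claw": 0},{"x": 0,"y": 0,"z": 0.003,"rx": 0,"ry": 0,"rz": 0,"claw": 0},{"x": 0,"y": 0,"z": 0,"rx": 0,"ry": 0,"rz": 0,"claw": 0}]}}

```text
clock: 32.9
position: [0.572, 0.0842, 0.1264]
tool_rot: [-3.141, 0.0, 1.614]
wrist_force: [0.0, -0.2, 0.3]
opening: 0.011
grasp_force: 60.7
```

```bash
python3 st.py
```

```text
33.45 F [-0.1023 -0.2191 -0.1525  0.0012 -0.0139 -0.0145] tcp [0.5721 0.0842 0.1266] eye [0.5678 0.1841 0.1734] rel [-0.0002 -0.0009 -0.0466]
```

The wrist torque has fallen to zero, so the balance carries the full weight. Opening gently.

{"op": "drive_tool", "data": {"commands": [{"x": 0,"y": 0,"z": 0,"rx": 0,"ry": 0,"rz": 0,"claw": 0.14},{"x": 0,"y": 0,"z": 0,"rx": 0,"ry": 0,"rz": 0,"claw": 0.16},{"x": 0,"y": 0,"z": 0,"rx": 0,"ry": 0,"rz": 0,"claw": 0.18},{"x": 0,"y": 0,"z": 0,"rx": 0,"ry": 0,"rz": 0,"claw": 0.2},{"x": 0,"y": 0,"z": 0,"rx": 0,"ry": 0,"rz": 0,"claw": 0.25},{"x": 0,"y": 0,"z": 0,"rx": 0,"ry": 0,"rz": 0,"claw": 0.3},{"x": 0,"y": 0,"z": 0,"rx": 0,"ry": 0,"rz": 0,"claw": 0.4},{"x": 0,"y": 0,"z": 0,"rx": 0,"ry": 0,"rz": 0,"claw": 0.5},{"x": 0,"y": 0,"z": 0,"rx": 0,"ry": 0,"rz": 0,"claw": 0.6},{"x": 0,"y": 0,"z": 0,"rx": 0,"ry": 0,"rz": 0,"claw": 0.6}]}}

```text
clock: 34.5
position: [0.572, 0.0843, 0.1265]
tool_rot: [-3.142, -0.0, 1.614]
wrist_force: [0.8, -0.6, 1.0]
opening: 0.051
grasp_force: 0.0
```

```bash
python3 - <<'E'
from h import *
for i in range(24):
    s=robot.get_state();im=get_image("wrist");h=cv2.cvtColor(im["pixels"],cv2.COLOR_RGB2HSV)
    o=[]
    for v in (130,230):
        r=h[v,200:440];k=np.where((r[:,1]<70)&(r[:,2]>140))[0]; o+=[(200+k.min(),200+k.max(),len(k))] if len(k) else [None]
    print(round(s["clock"],2),*[tuple(map(int,x)) if x else x for x in o])
save(im,"w10");save(get_image("scene"),"sc5");print(s["opening"])
E
```

```text
34.5 (303, 342, 40) (304, 342, 39)
34.55 (303, 343, 41) (304, 342, 39)
34.6 (303, 343, 41) (304, 342, 39)
34.65 (303, 343, 41) (305, 343, 39)
34.7 (303, 343, 41) (305, 343, 39)
34.75 (304, 343, 40) (306, 344, 39)
34.8 (304, 344, 41) (306, 344, 39)
34.85 (304, 344, 41) (306, 344, 39)
34.9 (304, 344, 41) (307, 345, 39)
34.95 (305, 344, 40) (307, 345, 39)
35.0 (304, 344, 41) (308, 346, 39)
35.05 (305, 345, 41) (308, 346, 39)
35.1 (305, 345, 41) (308, 346, 39)
35.15 (305, 345, 41) (308, 346, 39)
35.2 (305, 345, 41) (309, 347, 39)
35.25 (305, 345, 41) (309, 347, 39)
35.3 (305, 345, 41) (309, 347, 39)
35.35 (305, 345, 41) (309, 347, 39)
35.4 (305, 345, 41) (309, 347, 39)
35.45 (305, 345, 41) (309, 347, 39)
35.5 (305, 345, 41) (309, 346, 38)
35.55 (305, 345, 41) (308, 346, 39)
35.6 (305, 345, 41) (308, 346, 39)
35.65 (305, 345, 41) (308, 346, 39)
0.051253449613201565
```

Let go, the cradle hangs quietly between the open fingers. Withdrawing upward, then aside.

{"op": "drive_tool", "data": {"commands": [{"x": 0,"y": 0,"z": -0.02,"rx": 0,"ry": 0,"rz": 0,"claw": 0.6},{"x": 0,"y": 0,"z": -0.04,"rx": 0,"ry": 0,"rz": 0,"claw": 0.6},{"x": 0,"y": 0,"z": -0.06,"rx": 0,"ry": 0,"rz": 0,"claw": 0.6},{"x": 0,"y": 0,"z": -0.06,"rx": 0,"ry": 0,"rz": 0,"claw": 0.6},{"x": 0,"y": 0,"z": -0.06,"rx": 0,"ry": 0,"rz": 0,"claw": 0.6},{"x": 0,"y": 0,"z": -0.04,"rx": 0,"ry": 0,"rz": 0,"claw": 0.6},{"x": -0.05,"y": 0,"z": -0.02,"rx": 0,"ry": 0,"rz": 0,"claw": 0.6},{"x": -0.1,"y": 0,"z": 0,"rx": 0,"ry": 0,"rz": 0,"claw": 0.6},{"x": -0.12,"y": 0,"z": 0,"rx": 0,"ry": 0,"rz": 0,"claw": 0.6},{"x": -0.12,"y": 0,"z": 0,"rx": 0,"ry": 0,"rz": 0,"claw": 0.6},{"x": -0.12,"y": 0,"z": 0,"rx": 0,"ry": 0,"rz": 0,"claw": 0.6},{"x": -0.12,"y": 0,"z": 0,"rx": 0,"ry": 0,"rz": 0,"claw": 0.6},{"x": -0.1,"y": 0,"z": 0,"rx": 0,"ry": 0,"rz": 0,"claw": 0.6},{"x": -0.05,"y": 0,"z": 0,"rx": 0,"ry": 0,"rz": 0,"claw": 0.6},{"x": 0,"y": 0,"z": 0,"rx": 0,"ry": 0,"rz": 0,"claw": 0.6},{"x": 0,"y": 0,"z": 0,"rx": 0,"ry": 0,"rz": 0,"claw": 0.6}]}}

```text
clock: 37.35
position: [0.5804, -0.1097, 0.2013]
tool_rot: [-3.141, -0.001, 1.614]
wrist_force: [0.8, -0.1, -0.8]
opening: 0.0511
grasp_force: 0.0
```

```bash
python3 - <<'E'
from h import *
np.set_printoptions(precision=1,suppress=True)
prev=None
for i in range(8):
    s=robot.get_state()
    fr=[get_image("scene") for _ in range(4)][-1]
    g=cv2.cvtColor(fr["pixels"],cv2.COLOR_RGB2GRAY)[180:400,290:470]
    if prev is not None: print(round(s["clock"],2),"moved px",int((cv2.absdiff(g,prev)>25).sum()),"phase",cv2.phaseCorrelate(prev.astype(np.float32),g.astype(np.float32))[0])
    prev=g
print(s["position"])
t=get_image("top");h=cv2.cvtColor(t["pixels"],cv2.COLOR_RGB2HSV)
m=((h[...,1]<45)&(h[...,2]>150)).astype(np.uint8);m[:215]=0;m[290:]=0;m[:,:180]=0;m[:,360:]=0
cs,_=cv2.findContours(m,cv2.RETR_EXTERNAL,cv2.CHAIN_APPROX_NONE)
for c in cs:
    if cv2.contourArea(c)>20: print(cv2.contourArea(c),cv2.minAreaRect(c))
for P in ([.568,.029,.155+.009],[.5545,.335,.164]): print(proj(t,P))
E
python3 asc.py 330 400 285 345
```

```text
37.55 moved px 93 phase (0.13463358762318478, 0.5662025036879754)
37.75 moved px 336 phase (0.28737427206661437, 0.7185594359601737)
37.95 moved px 70 phase (0.12041207846675661, 0.623871139900487)
38.15 moved px 109 phase (-0.1524244812931812, 0.38465814893159234)
38.35 moved px 341 phase (-0.2764761167331642, 0.3050923624002877)
38.55 moved px 60 phase (-0.11856074206947653, 0.4277188595552843)
38.75 moved px 186 phase (0.25484661596146907, 0.692550900301697)
[ 0.6 -0.1  0.2]
59.5 ((243.4093017578125, 264.504150390625), (37.098060607910156, 2.4974212646484375), 87.39744567871094)
270.5 ((218.5675048828125, 244.83238220214844), (25.079856872558594, 46.14585494995117), 85.36454010009766)
220.5 ((284.8420715332031, 237.22653198242188), (48.05158615112305, 24.21697998046875), 12.26477336883545)
1178.5 ((351.81494140625, 255.46600341796875), (25.697315216064453, 80.86263275146484), 20.409883499145508)
109.5 ((228.0, 226.5), (23.0, 8.0), 90.0)
[[306.1 244.5]]
[[196.2 249.3]]
285 #####......................+##############++++++++++++#####..#########
286 ####+.......................#######
[... 3685 characters left out ...]
+........................
336 ...................................+##########+.......................
337 ....................................+##########+......................
338 .....................................+##########+.....................
339 ......................................+##########.....................
340 ......................................+###########....................
341 .......................................+###########...................
342 ........................................+##########+..................
343 .........................................+##########+.................
344 ..........................................+##########+................
```

```bash
python3 - <<'E'
from h import *
def cen(t,u0,u1,v0,v1):
    h=cv2.cvtColor(t["pixels"],cv2.COLOR_RGB2HSV)[v0:v1,u0:u1];m=((h[...,1]<60)&(h[...,2]>130));v,u=np.nonzero(m);return (u.mean()+u0).round(2),(v.mean()+v0).round(2),len(u)
for i in range(24):
    c=robot.get_state()["clock"];t=get_image("top");print(round(c,2),*map(tuple,[np.float64(cen(t,*w)).tolist() for w in((292,322,222,265),(185,205,225,268),(238,250,252,284))]))
save(t,"top6")
E
```

```text
39.05 (301.64, 241.99, 170.0) (198.39, 246.4, 127.0) (243.44, 267.46, 94.0)
39.1 (301.59, 241.96, 169.0) (198.31, 246.42, 129.0) (243.4, 267.44, 94.0)
39.15 (301.62, 242.02, 170.0) (198.24, 246.4, 127.0) (243.39, 267.39, 93.0)
39.2 (301.66, 242.11, 168.0) (198.21, 246.5, 128.0) (243.39, 267.39, 93.0)
39.25 (301.66, 242.11, 168.0) (198.23, 246.38, 126.0) (243.39, 267.39, 93.0)
39.3 (301.65, 242.2, 167.0) (198.34, 246.41, 129.0) (243.4, 267.44, 94.0)
39.35 (301.67, 242.17, 167.0) (198.39, 246.4, 127.0) (243.44, 267.5, 96.0)
39.4 (301.72, 242.0, 170.0) (198.39, 246.4, 127.0) (243.48, 267.48, 93.0)
39.45 (301.79, 242.08, 171.0) (198.37, 246.4, 129.0) (243.55, 267.52, 95.0)
39.5 (301.99, 242.08, 172.0) (198.38, 246.49, 130.0) (243.62, 267.37, 94.0)
39.55 (302.15, 241.95, 178.0) (198.66, 246.34, 127.0) (243.65, 267.11, 91.0)
39.6 (302.21, 241.89, 178.0) (198.81, 246.4, 123.0) (243.74, 266.96, 91.0)
39.65 (302.28, 241.83, 180.0) (198.96, 246.51, 121.0) (243.76, 266.9, 89.0)
39.7 (302.29, 241.72, 180.0) (199.04, 246.64, 121.0) (243.81, 266.8, 88.0)
39.75 (302.31, 241.61, 182.0) (199.03, 246.68, 119.0) (243.84, 266.85, 88.0)
39.8 (302.31, 241.61, 182.0) (198.96, 246.58, 120.0) (243.81, 266.8, 88.0)
39.85 (302.29, 241.63, 180.0) (198.89, 246.68, 119.0) (243.81, 266.8, 88.0)
39.9 (302.28, 241.65, 178.0) (198.72, 246.61, 119.0) (243.78, 266.83, 90.0)
39.95 (302.15, 241.65, 173.0) (198.61, 246.62, 124.0) (243.69, 266.99, 90.0)
40.0 (301.98, 241.7, 166.0) (198.53, 246.7, 124.0) (243.64, 267.18, 94.0)
40.05 (301.81, 241.39, 160.0) (198.35, 246.96, 123.0) (243.58, 267.53, 95.0)
40.1 (301.67, 241.61, 165.0) (198.39, 246.89, 121.0) (243.52, 267.52, 93.0)
40.15 (301.62, 241.5, 165.0) (198.36, 247.1, 124.0) (243.48, 267.49, 95.0)
40.2 (301.59, 241.52, 165.0) (198.26, 246.99, 125.0) (243.44, 267.46, 94.0)
```

The cradle sways by about 1 mm only (under 10 mm/s), and the gripper is clear. Handing in.

```bash
python3 -c "
from rig import workorder
print(workorder.finish_job())"
```

```text
the job is handed in; nothing more can be done
None
```

The job is handed in at about 40 s: the cradle hangs by its eye on the hook with only the spring carrying it, swaying by about 1 mm, and the gripper clear of everything; the judge returned no verdict.

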